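# Lower a pH electrode one hole into its beaker

### The arm

A 6-joint arm with a two-finger parallel gripper is mounted at the origin on a cart in front of the work surface, level with it; the furniture and walls round the work are solid. World frame = base frame: x ahead of the robot, y to its left, z up, the work surface at z = 0. Lengths are in mm, angles in rad, forces in N, time in s.
With the tool pointing down it reaches from about 300 to 775 mm from the base axis. Payload 14.6 kg.
Tool frame: the origin (TCP) lies at the very end of the fingers, on their centre line; the grasp point (between the pads) lies bot.tcp_to_grasp behind it (bot.tcp_to_grasp is the distance from the TCP to the grasp point, in mm); x points along the fingers, y is the direction in which the jaws open and shut, and the axes are right-handed (so a half turn about x gives the same grasp; the last joint's range is limited). The gripper opens to 85 mm and grips with 20 to 120 N. Pads are 22 mm wide; open, the fingers measure 114 mm over their backs; the gripper's body (76 mm by 85 mm) begins 54 mm behind the grasp point. The pads swing forward as they close: fully open they stand 13 mm farther back than shut.
Start: joints at [1.25, 0.3, 1.521, -0, 1.321, -0.067], TCP at [138.094, 532.371, 196.881] pointing down, gripper open.
Joint ranges: [-3.03, 3.03], [-0.79, 2.21], [0.23, 2.52], [-1.04, 4.18], [0, 3.07], [-2.55, 2.55]. Speed limits (rad/s): [2.22, 2.22, 2.57, 3.14, 3.14, 3.14].

### API

Orientations are given as a unit quaternion [w, x, y, z].
In Python, from bench import bot gives the robot as it stands.
- The arm moves only by the tool play_rows, never from a script. Its argument "plan" is a list of rows, each an object with "claw": the closure, from -1 (fully open) to 1 (shut); "dp": the shift along the tool's x, y, z as a fraction of full scale, a list of three; "twist": the turn, a rotation vector about the tool's x, y, z as a fraction of full scale, a list of three. In form: [{"claw": claw, "dp": [dx, dy, dz], "twist": [wx, wy, wz]}, ...]. A call has 1 to 12 rows; each row is the pose to reach, as a shift and turn from the pose measured when the call began, along the tool's axes at that moment; what a row does not reach only later rows make up. Full scale, the value 1, is 300 mm for a shift and 90 degrees for a turn. A row lasts 1/10 s, in which the tool goes at most 50 mm and 8.59 degrees, less where a joint would pass 70% of its speed; a pose out of reach is approached as far as the arm can. A call with a number of a shift or a turn outside -1 to 1 is refused whole. A call with a gripper value outside its range is refused whole. The fingers move at their own pace and stop on an object; "force" is the grip in N (left out, the last holds). Time passes only in rows, so rows that repeat a pose let the fingers close. It gives the time, the measured TCP pose, the force and the opening at its end, in the units of the state.
- bot.sense(): the state, without advancing time (a new reading comes with each control period).
- bot.camera(name): name is "scene" or "top"; returns (picture, depth): 420x560x3 uint8, red, green, blue; 420x560 float32, mm along the optical axis (not along the pixel's ray), 0 where there is no reading.
- bot.camera_info(name): a dict with "fx", "fy", "cx", "cy" (pixels), "cam_to_world" (4x4, takes a point from camera to world coordinates). Camera axes: x right, y down, z forward; pixel columns grow to the right and rows downward; lengths in mm; the calibration is good to about 2 mm. A picture is of the moment at which its call begins. camera_info takes no time and is no camera call.
- bot.sign_off(): hands the job in, once; it reports no verdict.
Trained networks look in the newest picture that a camera, given by its name, has taken for a name from the list of things; names that differ only in an ending like _2 or _b are one class to them, and where a whole thing is asked for, a point or a joint stands for the part that bears it (a point fixed in the world has none). Each returns a list of dicts, best first, with "p" (0 to 1); they miss things now and then, are a little off and sometimes report something else, mostly with a low value. They report only what shows in the picture. A call takes as long as a camera call. They do not tell look-alikes from the thing itself.
- bot.recognise(camera, query): "position" ([x, y, z] in mm, in world coordinates, good to about 4 mm: the middle of the surface that is visible of it).
- bot.masks_of(camera, query): "region" (420x560 bool, what is visible of it).
The state is a dict: "clock": time; "joint_positions": joint angles; "dq": joint speeds; "tau": joint torques, N m; "eef_pos": TCP position; "orientation": TCP orientation; "ft_force": force on the tool from outside, world axes, zero at the start; "ft_torque": the same for the moment, N m; "width": finger opening in mm.
Only numpy, scipy, OpenCV 4.12 (cv2) and the standard library are available. Lean on these libraries where they do the work, as an engineer would, in place of code of your own. Each camera call takes 0.05 s, during which the arm holds its last target.

### The job

Dip the pH electrode into its beaker: swing its arm round until the electrode hangs over the middle of the beaker, press the blue spring button on the T-grip to unlock the telescoping column and start it down, then let the button go and push the T-grip down until the column snaps into its next hole, one hole lower and no further. Use gentle force on the stand (under 20 N), do not knock the glass electrode, and leave the beaker and everything else where it stands.

Things in the scene. Friction and masses are not known exactly. Their poses are not given: they have to be found in the camera images.
- stand: electrode stand, fixed to the worktop: grey foot 120 x 110 x 16 mm carrying an upright aluminium outer tube, 26 mm diameter, up to 142 mm, with three evenly spaced holes one above the other on its -x side. A steel inner tube slides in it and carries a white T-grip, under it a swivelling arm, and the electrode. Origin: on the column's axis at the worktop, z up; the T-grip lies along its y axis
- mast (a joint): how far the column is pushed in, m: 0 = out, locked in the top hole; grows downwards. The next hole lies somewhere between 0.03 and 0.06: find it by feel. Unlocked, the column stays where left and slides under 8 to 14 N (varies). Off a hole the lock pin rides on the tube and snaps out by itself at the next one if the button is not held down; then the push falls, and climbs as the column stands fast
- release (a joint): travel of the button, m: 0 = up (pin out: locked if at a hole), 0.006 = bottomed. Spring 4 N at the top, 7 N bottomed. Pressing it draws the pin in, free from about 0.005; it stays some 0.005 down by itself while the pin rides between holes and pops up to 0 when the pin snaps into a hole
- swing_arm (a joint): angle of the electrode arm about the column, rad: 0 = along the stand's -x axis, grows anticlockwise seen from above (towards the stand's -y); stiff (0.15 N m), stays where left, stops at 1.5 either way
- button_top (a point): centre of the top of the blue round button, 20 mm diameter, on the column's axis, 9 mm proud of the T-grip when up, 3 mm when bottomed; 297 mm above the worktop at the start
- grip_left (a point): on the flat top of the T-grip, 30 mm from the column's axis towards the stand's +y. The white T-grip is 90 mm long (stand's y), 30 mm deep, 22 mm high, with its top at 288 mm at the start; it does not swivel
- grip_right (a point): the same on the other half of the T-grip, 30 mm towards the stand's -y
- bar_middle (a point): middle of the grey arm, 70 mm from the column's axis; the bar is 14 mm wide, 12 mm high, runs level from the column to the electrode holder (31 mm diameter, 118 mm from the axis), its centre 34 mm below the T-grip's top; -x of this frame points outward along the arm
- electrode_tip (a point): lowest point of the electrode, 118 mm from the column's axis; 92 mm above the worktop at the start. It comes down with the column
- electrode: pH electrode hanging upright in the arm's holder: clear shaft 12 mm diameter with a fragile tip, and a grey cordless head, 23 mm diameter, up to 27 mm above the arm's centre. Origin on its axis 12 mm below the arm's centre
- beaker: clear glass beaker standing loose on the worktop in front of the stand, 62 mm diameter, 81 mm high, about 48 mm clear inside, floor 6 mm up; origin at the centre of its underside
- bottle_a: bottle with blue cap, 70 mm diameter, 126 mm high, bystander; origin under its centre
- bottle_b: smaller bottle with blue cap, 56 mm diameter, 99 mm high, bystander; origin under its centre
- timer: white timer lying flat, 62 x 66 x 18 mm, bystander; origin under its centre
- marker_black: marker pen with black cap lying on the worktop, 138 x 17 x 19 mm, bystander; origin under its centre
- vial_0: vial with black cap, 27 mm diameter, 60 mm high, bystander; origin under its centre
- vial_1: vial with white cap, 27 mm diameter, 60 mm high, bystander; origin under its centre
- tip_box: blue box of pipette tips with clear lid, 90 x 122 x 71 mm, bystander; origin under its centre
Things that resemble listed ones, but are neither listed nor needed, are in the scene too. Leave any brown or orange look-alike of the beaker alone.

How it is judged (in metres and radians):
On the way, in this order (a step that is already met when the one before it is completed fails the run):
1. with the column still up and locked, the electrode hangs over the beaker, its tip within 15 mm of the beaker's axis (horizontal distance between electrode_tip and beaker below 0.015 m and value of joint mast below 0.004 m), for 0.2 s.
2. the button is pressed down and the column has left its top hole (value of joint each of release, mast above 0.004 m), for 0.1 s.
At the end, for the whole second after the job is handed in: The column is locked in the next hole: 30 to 60 mm down with the button popped up (under 1.5 mm down), and the electrode tip hangs inside the upright beaker, at rest, within 15 mm of its axis and under 60 mm above its underside (value of joint mast between 0.03 and 0.06 m and value of joint release below 0.0015 m and horizontal distance between electrode_tip and beaker below 0.015 m and z of electrode_tip in the frame of beaker below 0.06 m and angle between beaker's own z axis and vertical below 0.05 rad and linear speed of beaker below 0.02 m/s and velocity of joint mast below 0.005 m/s); the robot touches nothing.
It fails at once if the robot presses on the stand or what it carries with more than 20 N (contact force between any of the fingers, the arm and stand above 20 N).
It fails at once if the electrode is knocked: anything touches it with more than 2 N (contact force between electrode and anything else above 2 N).
It fails at once if the column is driven on past the next hole, over 60 mm down (value of joint mast above 0.06 m).
It fails at once if the beaker is shifted by more than 12 mm (distance of beaker from where it was at the start of the episode above 0.012 m).
It fails at once if a bystander is shifted by more than 15 mm (distance of any of bottle_a, bottle_b, timer, marker_black, vial_0, vial_1, tip_box from where it was at the start of the episode above 0.015 m).
It also fails if it takes over 72 s, if anything falls off the work surface, if the arm or the gripper's body presses on something with over 40 N, if the wrist force passes 120 N, or if a joint passes its speed limit or range.

## Working session

There is one attempt and no reset: what is moved stays moved. The work goes in short steps, Python scripts to look and compute and a tool call to move; the robot and the scene stay as the last step left them, time stands still between calls to the robot, and variables do not carry over. Pictures are saved under pics/ and viewed, and the job is handed in when it is done.

Besides the shell and the picture viewer there is one more tool, called after "Emit:" by a JSON object that holds its "op" and its "data", one argument or row to a line. play_rows: Moves the arm, as the interface text tells. Its arguments: {"type":"object","properties":{"plan":{"type":"array","items":{"type":"object","properties":{"claw":{"type":"number"},"dp":{"type":"array","items":{"type":"number","minimum":-1,"maximum":1}},"twist":{"type":"array","items":{"type":"number","minimum":-1,"maximum":1}}}}},"force":{"type":"number"}},"required":["plan"]}

```bash
mkdir -p pics; ls; cat > h.py <<'E'
import numpy as np, cv2
from bench import bot
def shot(n,f):
    im,d=bot.camera(n); cv2.imwrite('pics/'+f+'.png',cv2.cvtColor(im,cv2.COLOR_RGB2BGR)); return im,d
def pts(n,d):
    i=bot.camera_info(n); v,u=np.mgrid[:420,:560]
    P=np.stack([(u-i['cx'])*d/i['fx'],(v-i['cy'])*d/i['fy'],d,np.ones_like(d)],-1)
    return (P@np.array(i['cam_to_world']).T)[...,:3]
def proj(n,p):
    i=bot.camera_info(n); q=np.linalg.inv(np.array(i['cam_to_world']))@np.append(p,1)
    return q[0]/q[2]*i['fx']+i['cx'],q[1]/q[2]*i['fy']+i['cy']
E
python3 - <<'E'
from h import *
for n in ['scene','top']:
    shot(n,n+'0'); 
    print(n,np.round(bot.camera_info(n)['cam_to_world'],2).tolist())
    for q in ['stand','beaker','button_top','electrode','grip_left','bar_middle','electrode_tip']:
        print(n,q,[(round(r['p'],2),np.round(r['position']).tolist(),np.round(proj(n,r['position'])).tolist()) for r in bot.recognise(n,q)[:4]])
print(bot.sense(), bot.tcp_to_grasp)
E
```

```text
pics
scene [[0.99, 0.1, -0.09, 657.5], [0.13, -0.8, 0.58, -398.48], [-0.01, -0.59, -0.81, 1004.42], [0.0, 0.0, 0.0, 1.0]]
scene stand [(0.68, [501.0, 56.0, 212.0], [239.0, 247.0]), (0.66, [559.0, 149.0, 61.0], [272.0, 248.0])]
scene beaker [(0.82, [442.0, 214.0, 54.0], [233.0, 224.0]), (0.56, [848.0, -49.0, 47.0], [384.0, 339.0]), (0.54, [554.0, 303.0, 47.0], [278.0, 204.0])]
scene button_top [(0.39, [563.0, 168.0, 296.0], [272.0, 186.0])]
scene electrode [(0.59, [503.0, 57.0, 210.0], [239.0, 247.0])]
scene grip_left []
scene bar_middle [(0.92, [509.0, 68.0, 262.0], [241.0, 230.0])]
scene electrode_tip [(0.71, [507.0, 60.0, 209.0], [241.0, 246.0])]
top [[0.03, -1.0, 0.07, 515.99], [-1.0, -0.03, 0.02, 168.97], [-0.02, -0.07, -1.0, 1193.87], [0.0, 0.0, 0.0, 1.0]]
top stand [(0.97, [549.0, 162.0, 21.0], [295.0, 230.0]), (0.25, [690.0, 7.0, 70.0], [354.0, 179.0])]
top beaker [(0.92, [850.0, -61.0, 38.0], [377.0, 125.0]), (0.9, [447.0, 205.0, 8.0], [279.0, 266.0]), (0.84, [532.0, 322.0, 5.0], [239.0, 234.0])]
top button_top [(0.47, [559.0, 168.0, 299.0], [293.0, 222.0])]
top electrode [(0
[... 303 characters left out ...]
], [338.0, 250.0])]
{'clock': 0.8, 'joint_positions': array([ 1.25041889e+00,  2.99906714e-01,  1.52098154e+00, -2.55257909e-05,
        1.32071336e+00, -6.66247018e-02]), 'dq': array([-0.00013452,  0.00152976,  0.00107935, -0.00236447, -0.0013633 ,
        0.00062181]), 'tau': array([-4.16800804e-04, -5.43305039e+01, -3.61971509e+01, -7.20602338e-05,
        5.09950241e-04,  5.22273331e-05]), 'eef_pos': array([138.09176091, 532.37557564, 196.8847141 ]), 'orientation': array([ 0.7014313 ,  0.08946763,  0.70141536, -0.08947721]), 'ft_force': array([ 0.09084939,  0.24553727, -0.80638011]), 'ft_torque': array([-0.00790698,  0.00278405,  0.00184574]), 'width': 85.442065778197} 18.700000000000003
```

View pics/scene0.png

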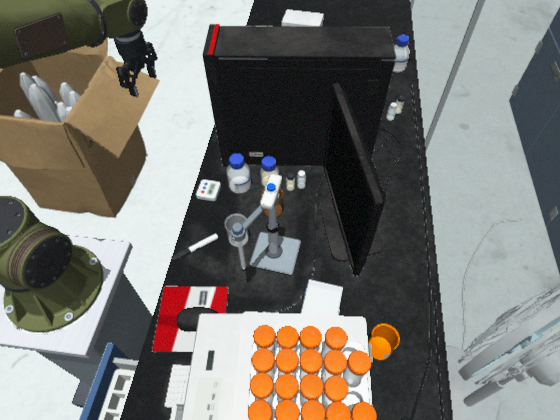

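View pics/top0.png

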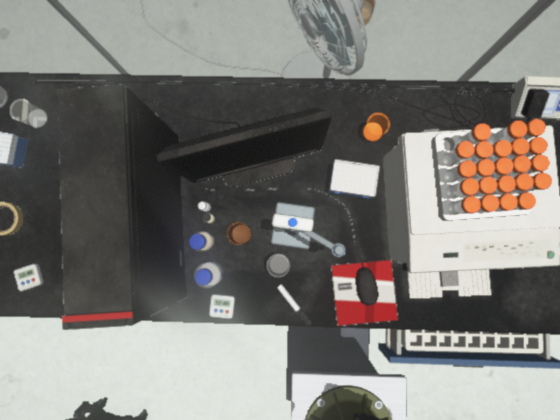

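```bash
python3 - <<'E'
import cv2
a=cv2.imread('pics/scene0.png')[130:310,150:350];b=cv2.imread('pics/top0.png')[170:320,200:380]
cv2.imwrite('pics/c1.png',cv2.resize(a,None,fx=3.3,fy=3.3,interpolation=2));cv2.imwrite('pics/c2.png',cv2.resize(b,None,fx=3.9,fy=3.9,interpolation=2))
E
```

```text
(no output)
```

View pics/c1.png

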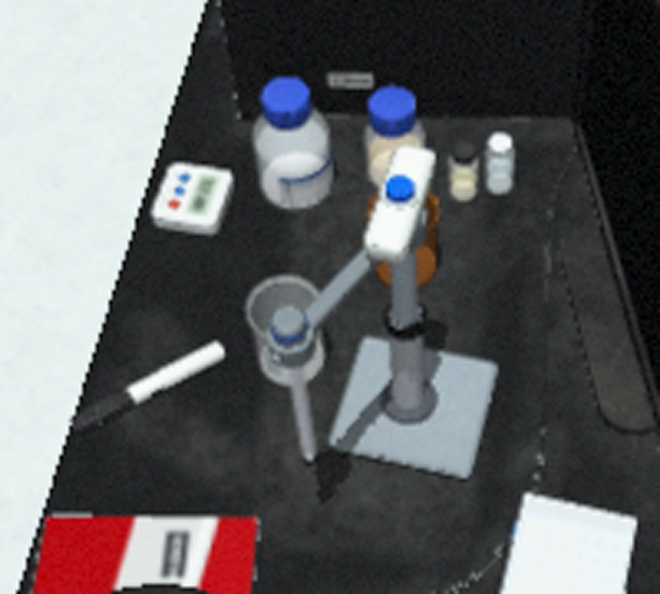

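View pics/c2.png

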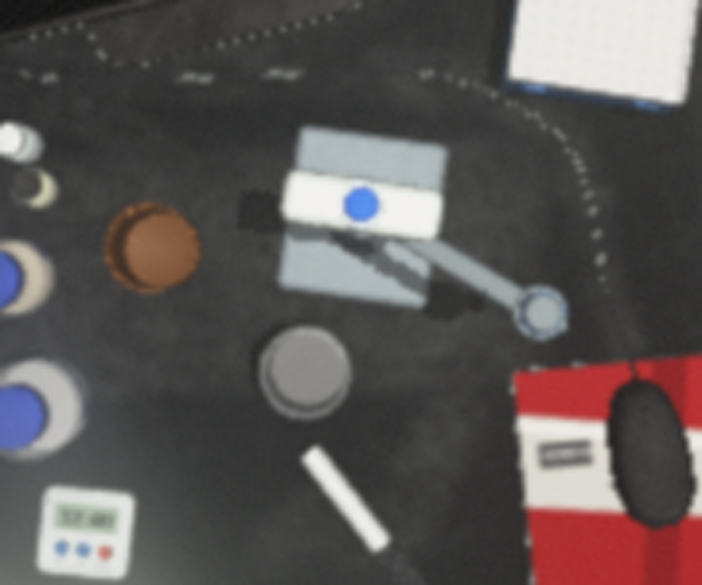

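Candidates for the beaker:
- Grey clear glass at top px (279,266). It fits: clear, 62 mm wide, about 118 mm from the column.
- Brown look-alike at (239,234).
- Orange look-alike at (377,125).

The enlarged crop confirms the grey one. Next I'll measure the stand and this beaker precisely.

```bash
cat >> h.py <<'E'
from scipy.spatial.transform import Rotation as R
def button_grip(n='top',zlo=280):
    im,d=bot.camera(n); P=pts(n,d); m=(d>0)&(abs(P[...,0]-559)<80)&(abs(P[...,1]-168)<80)
    hsv=cv2.cvtColor(im,cv2.COLOR_RGB2HSV)
    b=m&(hsv[...,1]>120)&(abs(hsv[...,0].astype(int)-110)<15)&(P[...,2]>200)
    w=m&(hsv[...,1]<60)&(hsv[...,2]>160)&(P[...,2]>200)
    return im,d,P,b,w
E
python3 - <<'E'
from h import *
i=bot.camera_info('top');print({k:i[k] for k in('fx','fy','cx','cy')})
for n in ['top','scene']:
    im,d,P,b,w=button_grip(n)
    for nm,m in (('btn',b),('grip',w)):
        q=P[m]; print(n,nm,m.sum(),np.round(np.median(q,0),1),np.round(q.mean(0),1),np.round(q.min(0)),np.round(q.max(0)))
    q=P[w|b]; q=q[q[:,2]>280]; c=q.mean(0); 
    r=cv2.minAreaRect(q[:,:2].astype(np.float32)); print('rect',r)
    for want in ['beaker','electrode','bar_middle']:
        for r in bot.masks_of(n,want)[:3]:
            M=r['region'];q=P[M&(d>0)]; v,u=np.nonzero(M)
            (cx,cy),rad=cv2.minEnclosingCircle(np.stack([u,v],-1).astype(np.float32))
            print(n,want,round(r['p'],2),M.sum(),'px',round(cx,1),round(cy,1),round(rad,1),np.round(np.percentile(q,[2,50,98],axis=0)).tolist())
    # bar points by height
    m=(P[...,2]>240)&(P[...,2]<264)&(np.hypot(P[...,0]-559,P[...,1]-168)<110)&(np.hypot(P[...,0]-559,P[...,1]-168)>50); q=P[m]
    if len(q): print('bar',len(q),np.round(q.mean(0),1), np.degrees(np.arctan2(q[:,1].mean()-168,q[:,0].mean()-559)))
    m=(P[...,2]>276)&(np.hypot(P[...,0]-559,P[...,1]-168)<140)&(np.hypot(P[...,0]-559,P[...,1]-168)>90); q=P[m]
    if len(q): print('head',len(q),np.round(q.mean(0),1))
    # rim
    for zr in [(76,84)]:
        m=(P[...,2]>zr[0])&(P[...,2]<zr[1])&(np.hypot(P[...,0]-447,P[...,1]-205)<45);q=P[m]
        if len(q)>5:
            A=np.c_[2*q[:,:2],np.ones(len(q))];s=np.linalg.lstsq(A,(q[:,:2]**2).sum(1),rcond=None)[0]
            print('rim',len(q),np.round(s[:2],1),np.sqrt(s[2]+s[0]**2+s[1]**2), np.round(q[:,:2].min(0)),np.round(q[:,:2].max(0)))
s=bot.sense();Rm=R.from_quat(s['orientation'],scalar_first=True).as_matrix();print(np.round(Rm,3),s['clock'])
E
```

```text
{'fx': 416.01122248710095, 'fy': 416.01122248710095, 'cx': 283.5323744335735, 'cy': 212.50969784584981}
top btn 46 [558.4 170.2 297.3] [558.4 170.1 297.5] [552. 162. 295.] [565. 177. 300.]
top grip 550 [555.8 157.3 287.5] [553.9 160.3 283.7] [511.  89. 257.] [576. 214. 298.]
rect ((558.9305419921875, 169.47286987304688), (87.91097259521484, 29.331907272338867), 83.13763427734375)
top beaker 0.88 408 px 238.8 233.0 11.6 [[511.0, 287.0, -0.0], [537.0, 321.0, 7.0], [563.0, 342.0, 84.0]]
top beaker 0.76 425 px 277.8 265.0 11.6 [[426.0, 178.0, 0.0], [449.0, 207.0, 6.0], [480.0, 233.0, 84.0]]
top beaker 0.72 572 px 375.8 127.2 15.3 [[813.0, -84.0, -1.0], [849.0, -59.0, 36.0], [870.0, -27.0, 84.0]]
top electrode 0.75 300 px 325.1 242.8 20.6 [[490.0, 57.0, 257.0], [512.0, 82.0, 263.0], [537.0, 132.0, 284.0]]
top electrode 0.18 925 px 308.5 234.0 40.3 [[492.0, 58.0, 256.0], [549.0, 144.0, 286.0], [574.0, 210.0, 298.0]]
top bar_middle 0.92 306 px 324.5 243.5 21.3 [[489.0, 56.0, 257.0], [512.0, 82.0, 263.0], [539.0, 134.0, 284.0]]
bar 152 [520.1 100.9 260.3] -120.10345242446616
head 88 [501.6  
[... 415 characters left out ...]
[848.0, -46.0, 44.0], [871.0, -29.0, 82.0]]
scene beaker 0.57 285 px 236.5 230.2 16.2 [[427.0, 73.0, 6.0], [445.0, 218.0, 56.0], [494.0, 232.0, 279.0]]
scene beaker 0.54 134 px 273.5 202.5 14.6 [[518.0, 247.0, 5.0], [559.0, 298.0, 44.0], [570.0, 335.0, 137.0]]
scene electrode 0.65 262 px 241.0 246.5 24.0 [[474.0, 53.0, -2.0], [503.0, 61.0, 195.0], [512.0, 151.0, 282.0]]
scene bar_middle 0.8 601 px 261.0 233.0 41.1 [[488.0, 50.0, 1.0], [508.0, 63.0, 258.0], [575.0, 175.0, 281.0]]
bar 161 [524.   98.7 257.8] -116.82131917916477
head 81 [502.8  62.9 279.6]
rim 54 [454.2 203.2] 28.842070681940633 [425. 177.] [479. 234.]
[[ 0.     0.251  0.968]
 [-0.     0.968 -0.251]
 [-1.    -0.     0.   ]] 1.2
```

Measured:
- Column axis is about (559,168.5), with stand yaw about -6.7°.
- Electrode sits at about 241° from the axis, radius 118 as given.
- Beaker axis is about (453.5,204.5), radius 111 at 161°.

The arm has to swing about 80° clockwise. First I'll raise the tool, then travel.

Emit:
{"op": "play_rows", "data": {
  "plan": [
    {"claw": 1,"dp": [-0.3,0,0],"twist": [0,0,0]},
    {"claw": 1,"dp": [-0.65,0,0],"twist": [0,0,0]},
    {"claw": 1,"dp": [-0.65,0,0],"twist": [0,0,0]},
    {"claw": 1,"dp": [-0.65,0,0],"twist": [0,0,0]},
    {"claw": 1,"dp": [-0.65,-0.545,0.848],"twist": [0,0,0]},
    {"claw": 1,"dp": [-0.65,-0.545,0.848],"twist": [0,0,0]},
    {"claw": 1,"dp": [-0.65,-0.545,0.848],"twist": [0,0,0]},
    {"claw": 1,"dp": [-0.65,-0.545,0.848],"twist": [0,0,0]},
    {"claw": 1,"dp": [-0.65,-0.545,0.848],"twist": [0,0,0]},
    {"claw": 1,"dp": [-0.65,-0.545,0.848],"twist": [0,0,0]},
    {"claw": 1,"dp": [-0.65,-0.545,0.848],"twist": [0,0,0]},
    {"claw": 1,"dp": [-0.65,-0.545,0.848],"twist": [0,0,0]}
  ]
}}

```text
clock: 2.4
eef_pos: [343.8, 309.6, 392.0]
orientation: [0.701, 0.09, 0.701, -0.09]
ft_force: [0.1, 0.1, 0.2]
width: -0.0
```

```bash
cat > mv.py <<'E'
# usage: mv.py x y z yawdeg(of tool z axis)  -> dp, twist from the present pose (tool kept vertical)
import sys; from h import *
s=bot.sense(); p=np.array(s['eef_pos']); Rm=R.from_quat(s['orientation'],scalar_first=True).as_matrix()
def go(x,y,z,yaw):
    a=np.radians(yaw); tz=np.array([np.cos(a),np.sin(a),0]); tx=np.array([0,0,-1.]); T=np.c_[tx,np.cross(tz,tx),tz]
    tw=R.from_matrix(Rm.T@T).as_rotvec()/(np.pi/2)
    return np.round(Rm.T@(np.array([x,y,z])-p)/300,4).tolist(),np.round(tw,4).tolist()
if __name__=='__main__':
    print('t',round(s['clock'],2),'p',np.round(p,1),'yaw',round(np.degrees(np.arctan2(Rm[1,2],Rm[0,2])),1),'F',np.round(s['ft_force'],2),'w',s['width'],'q',np.round(s['joint_positions'],2))
    a=list(map(float,sys.argv[1:]))
    for k in range(0,len(a),4): print(a[k:k+4],*go(*a[k:k+4]))
E
python3 mv.py 548.9 88.3 392 -29 548.9 88.3 320 -29
```

```text
t 2.4 p [343.8 309.6 392. ] yaw -14.7 F [0.07 0.06 0.23] w -0.03900808181951029 q [ 0.65  0.03  1.39  0.    1.72 -0.66]
[548.9, 88.3, 392.0, -29.0] [-0.0003, -0.5403, 0.8482] [0.1591, -0.0, -0.0001]
[548.9, 88.3, 320.0, -29.0] [0.2397, -0.5403, 0.8483] [0.1591, -0.0, -0.0001]
```

Emit:
{"op": "play_rows", "data": {
  "plan": [
    {"claw": 1,"dp": [0,-0.54,0.848],"twist": [0.159,0,0]},
    {"claw": 1,"dp": [0,-0.54,0.848],"twist": [0.159,0,0]},
    {"claw": 1,"dp": [0,-0.54,0.848],"twist": [0.159,0,0]},
    {"claw": 1,"dp": [0,-0.54,0.848],"twist": [0.159,0,0]},
    {"claw": 1,"dp": [0,-0.54,0.848],"twist": [0.159,0,0]},
    {"claw": 1,"dp": [0,-0.54,0.848],"twist": [0.159,0,0]},
    {"claw": 1,"dp": [0,-0.54,0.848],"twist": [0.159,0,0]},
    {"claw": 1,"dp": [0,-0.54,0.848],"twist": [0.159,0,0]},
    {"claw": 1,"dp": [0.1,-0.54,0.848],"twist": [0.159,0,0]},
    {"claw": 1,"dp": [0.2,-0.54,0.848],"twist": [0.159,0,0]},
    {"claw": 1,"dp": [0.2,-0.54,0.848],"twist": [0.159,0,0]}
  ]
}}

```text
clock: 3.5
eef_pos: [547.1, 90.4, 328.9]
orientation: [0.683, 0.176, 0.687, -0.177]
ft_force: [-0.0, 0.0, -0.6]
width: -0.1
```

```bash
python3 - <<'E'
from h import *
for n in('scene','top'):
    im,d=shot(n,n+'1')
a=cv2.imread('pics/scene1.png')[100:310,150:350];b=cv2.imread('pics/top1.png')[150:330,200:400]
cv2.imwrite('pics/c3.png',np.hstack([cv2.resize(a,(400,420)),cv2.resize(b,(400,420))]))
E
python3 mv.py 548.9 88.3 246 -29
```

```text
t 3.6 p [548.4  89.9 333.3] yaw -28.9 F [-0.82  0.02  1.83] w -0.16061408007336442 q [ 0.1   0.25  1.27  0.    1.62 -0.97]
[548.9, 88.3, 246.0, -29.0] [0.2911, -0.004, 0.0038] [0.0013, 0.0004, -0.0005]
```

View pics/c3.png

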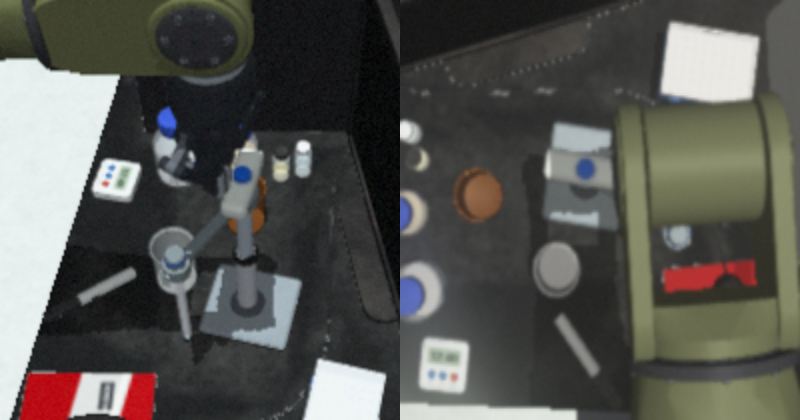

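The scene crop shows the fingers just beside the T-grip on its near side at (225,185), above the bar. That matches the measured coordinates, so I'm lowering.

Emit:
{"op": "play_rows", "data": {
  "plan": [
    {"claw": 1,"dp": [0.1,-0.004,0.004],"twist": [0,0,0]},
    {"claw": 1,"dp": [0.2,-0.004,0.004],"twist": [0,0,0]},
    {"claw": 1,"dp": [0.27,-0.004,0.004],"twist": [0,0,0]},
    {"claw": 1,"dp": [0.29,-0.004,0.004],"twist": [0,0,0]},
    {"claw": 1,"dp": [0.29,-0.004,0.004],"twist": [0,0,0]},
    {"claw": 1,"dp": [0.29,-0.004,0.004],"twist": [0,0,0]}
  ]
}}

```text
clock: 4.2
eef_pos: [549.6, 88.6, 248.4]
orientation: [0.686, 0.177, 0.684, -0.176]
ft_force: [-0.2, 0.3, -0.3]
width: 0.0
```

```bash
python3 - <<'E'
from h import *
im,d=shot('scene','scene2')
a=cv2.imread('pics/scene2.png')[130:290,180:340]
cv2.imwrite('pics/c4.png',cv2.resize(a,(600,600),interpolation=2))
E
cat > arc.py <<'E'
# arc.py r off ang1 ang2 ... : TCP r along bar, off on its ccw side, z 246
import sys; from mv import *
r,off=map(float,sys.argv[1:3])
print('t',round(s['clock'],2),'p',np.round(p,1),'F',np.round(s['ft_force'],2))
for A in map(float,sys.argv[3:]):
    a=np.radians(A);u=np.array([np.cos(a),np.sin(a)]);t=np.array([-u[1],u[0]]);c=np.array([559,168.5])+r*u+off*t
    print(A,np.round(c),*go(*c,246,A+90))
E
python3 arc.py 75 22 241 231 221 211 201 191
```

```text
t 4.25 p [549.6  88.5 248.3] F [-0.49 -0.34  0.09]
241.0 [542.  92.] [0.0076, -0.0016, -0.0284] [0.0014, 0.0019, -0.0016]
231.0 [529.  96.] [0.0074, -0.0104, -0.073] [0.1126, 0.0017, -0.0017]
221.0 [517. 103.] [0.0073, -0.0114, -0.1184] [0.2237, 0.0016, -0.0019]
211.0 [506. 111.] [0.0072, -0.0044, -0.1633] [0.3348, 0.0014, -0.002]
201.0 [497. 121.] [0.0071, 0.0102, -0.2063] [0.4459, 0.0012, -0.0021]
191.0 [490. 133.] [0.007, 0.0321, -0.2461] [0.557, 0.0011, -0.0023]
```

View pics/c4.png

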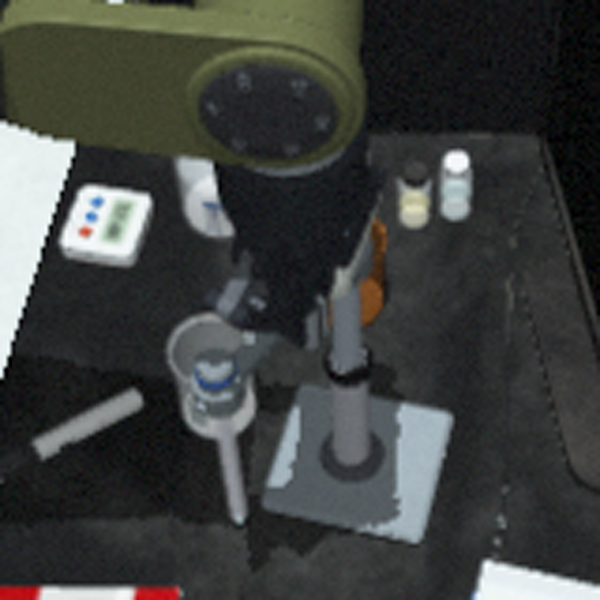

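Emit:
{"op": "play_rows", "data": {
  "plan": [
    {"claw": 1,"dp": [0.007,-0.002,-0.014],"twist": [0,0,0]},
    {"claw": 1,"dp": [0.007,-0.002,-0.022],"twist": [0.0,0,0]},
    {"claw": 1,"dp": [0.007,-0.002,-0.03],"twist": [0.0,0,0]},
    {"claw": 1,"dp": [0.007,-0.002,-0.035],"twist": [0.0,0,0]},
    {"claw": 1,"dp": [0.007,-0.002,-0.04],"twist": [0.0,0,0]},
    {"claw": 1,"dp": [0.007,-0.003,-0.045],"twist": [0.01,0,0]},
    {"claw": 1,"dp": [0.007,-0.004,-0.05],"twist": [0.03,0,0]}
  ]
}}

```text
clock: 4.95
eef_pos: [535.8, 94.8, 246.1]
orientation: [0.681, 0.193, 0.679, -0.192]
ft_force: [-0.2, -0.4, -0.8]
width: 0.3
```

```bash
python3 - <<'E'
from h import *
im,d=shot('scene','scene3')
a=cv2.imread('pics/scene3.png')[130:290,180:340]
cv2.imwrite('pics/c5.png',cv2.resize(a,(600,600),interpolation=2))
E
python3 arc.py 72 18 241 236 231 226 221 216 211 206 201 196 191 186 181
```

```text
t 5.0 p [535.6  94.8 246.2] F [-0.95  1.22 -0.38]
241.0 [540.  97.] [0.0006, 0.013, 0.0085] [-0.0309, 0.0018, -0.0015]
236.0 [534.  99.] [0.0005, 0.0077, -0.0125] [0.0246, 0.0017, -0.0016]
231.0 [528. 101.] [0.0004, 0.0042, -0.0338] [0.0802, 0.0016, -0.0017]
226.0 [522. 104.] [0.0004, 0.0026, -0.0553] [0.1358, 0.0016, -0.0018]
221.0 [516. 108.] [0.0003, 0.0028, -0.0769] [0.1913, 0.0015, -0.0018]
216.0 [511. 112.] [0.0003, 0.005, -0.0983] [0.2469, 0.0014, -0.0019]
211.0 [507. 116.] [0.0002, 0.009, -0.1195] [0.3024, 0.0013, -0.002]
206.0 [502. 121.] [0.0002, 0.0148, -0.1403] [0.358, 0.0013, -0.002]
201.0 [498. 126.] [0.0001, 0.0224, -0.1605] [0.4135, 0.0012, -0.0021]
196.0 [495. 131.] [0.0001, 0.0318, -0.18] [0.4691, 0.0011, -0.0022]
191.0 [492. 137.] [0.0001, 0.0428, -0.1985] [0.5246, 0.001, -0.0022]
186.0 [489. 143.] [0.0001, 0.0554, -0.216] [0.5802, 0.0009, -0.0023]
181.0 [487. 149.] [0.0001, 0.0694, -0.2324] [0.6358, 0.0008, -0.0023]
```

View pics/c5.png

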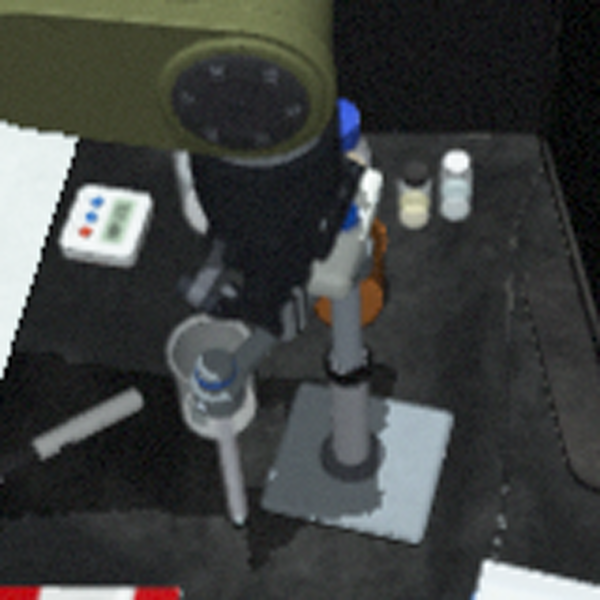

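The electrode head hasn't moved (crop px (213,360)), so the fingers are only just at the bar. I'm starting the arc.

Emit:
{"op": "play_rows", "data": {
  "plan": [
    {"claw": 1,"dp": [0,0.002,-0.012],"twist": [0.025,0,0]},
    {"claw": 1,"dp": [0,0.004,-0.023],"twist": [0.052,0,0]},
    {"claw": 1,"dp": [0,0.0042,-0.034],"twist": [0.08,0,0]},
    {"claw": 1,"dp": [0,0.003,-0.045],"twist": [0.108,0,0]},
    {"claw": 1,"dp": [0,0.0026,-0.055],"twist": [0.136,0,0]},
    {"claw": 1,"dp": [0,0.0026,-0.066],"twist": [0.164,0,0]},
    {"claw": 1,"dp": [0,0.0028,-0.077],"twist": [0.191,0,0]}
  ]
}}

```text
clock: 5.7
eef_pos: [516.3, 107.7, 246.1]
orientation: [0.644, 0.294, 0.642, -0.293]
ft_force: [-0.7, -0.5, -0.6]
width: 0.1
```

```bash
python3 - <<'E'
from h import *
im,d=shot('scene','scene4')
a=cv2.imread('pics/scene4.png')[130:290,180:340]
cv2.imwrite('pics/c6.png',cv2.resize(a,(600,600),interpolation=2))
E
python3 arc.py 72 18 221 216 211 206 201 196 191 186 181
```

```text
t 5.75 p [516.1 107.9 246.1] F [-0.18  0.8   0.68]
221.0 [516. 108.] [0.0005, 0.0005, 0.0016] [-0.0024, 0.0011, -0.0021]
216.0 [511. 112.] [0.0004, -0.0039, -0.0195] [0.0532, 0.001, -0.0021]
211.0 [507. 116.] [0.0004, -0.0065, -0.041] [0.1087, 0.0009, -0.0022]
206.0 [502. 121.] [0.0003, -0.0071, -0.0625] [0.1643, 0.0009, -0.0022]
201.0 [498. 126.] [0.0003, -0.0059, -0.0841] [0.2198, 0.0008, -0.0022]
196.0 [495. 131.] [0.0003, -0.0028, -0.1055] [0.2754, 0.0007, -0.0023]
191.0 [492. 137.] [0.0002, 0.0021, -0.1265] [0.3309, 0.0006, -0.0023]
186.0 [489. 143.] [0.0002, 0.0089, -0.147] [0.3865, 0.0005, -0.0023]
181.0 [487. 149.] [0.0002, 0.0174, -0.1668] [0.4421, 0.0004, -0.0024]
```

View pics/c6.png

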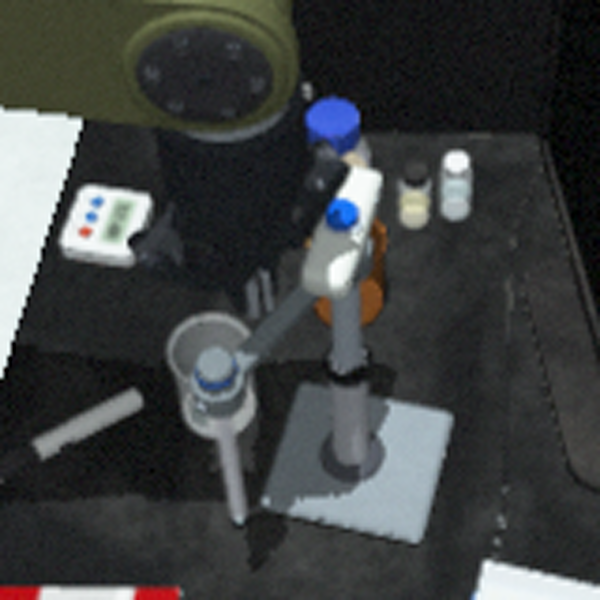

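```bash
python3 - <<'E'
from h import *
print(proj('scene',[516,108,246]),'crop',[(a-b)*3.75 for a,b in zip(proj('scene',[516,108,246]),(180,130))])
im,d=bot.camera('scene');P=pts('scene',d)
for (u,v) in [(249,207),(250,212),(247,214),(252,205),(249,200),(245,220),(255,213),(238,228)]: print((u,v),np.round(P[v,u]))
b=cv2.imread('pics/scene4.png')[170:250,210:310]
cv2.imwrite('pics/c7.png',cv2.resize(b,(800,600),interpolation=2))
shot('top','top4')
c=cv2.imread('pics/top4.png')[150:330,200:400];cv2.imwrite('pics/c8.png',cv2.resize(c,(600,540)))
E
```

```text
(np.float64(248.00101222271553), np.float64(219.27081315351873)) crop [np.float64(255.00379583518324), np.float64(334.76554932569525)]
(249, 207) [524. 100. 304.]
(250, 212) [525.  98. 289.]
(247, 214) [519.  93. 288.]
(252, 205) [529. 107. 302.]
(249, 200) [525. 101. 327.]
(245, 220) [476. 220.  74.]
(255, 213) [530. 120. 256.]
(238, 228) [505.  62. 279.]
```

View pics/c7.png

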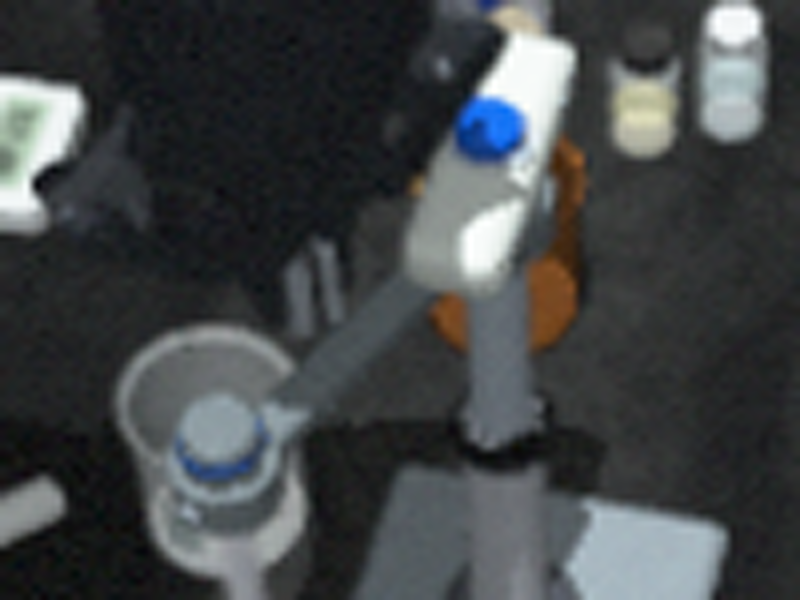

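View pics/c8.png

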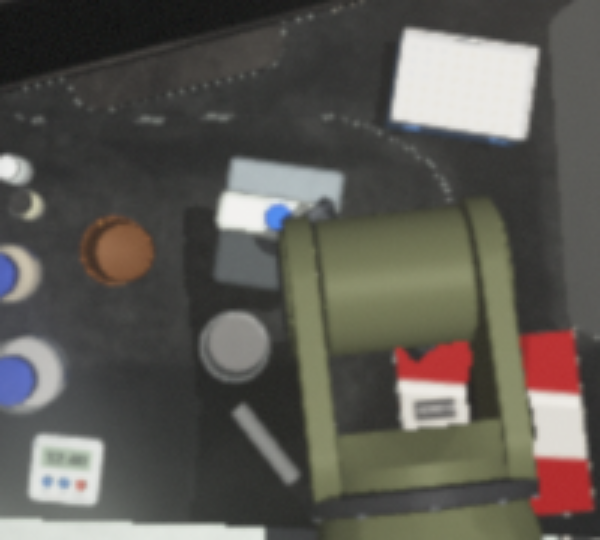

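```bash
python3 - <<'E'
from h import *
im,d=bot.camera('scene');P=pts('scene',d)
for v in range(198,226,2): print(v,[(u,*np.round(P[v,u]).astype(int).tolist()) for u in range(242,262,3)])
E
```

```text
198 [(242, 516, 84, 355), (245, 521, 87, 351), (248, 522, 105, 328), (251, 529, 103, 332), (254, 534, 107, 328), (257, 484, 353, -1), (260, 492, 356, -4)]
200 [(242, 515, 85, 347), (245, 519, 93, 336), (248, 523, 102, 325), (251, 529, 101, 328), (254, 534, 107, 321), (257, 484, 347, -3), (260, 494, 346, 0)]
202 [(242, 513, 88, 335), (245, 519, 92, 331), (248, 522, 104, 316), (251, 528, 102, 319), (254, 477, 338, -1), (257, 486, 337, 1), (260, 541, 131, 283)]
204 [(242, 512, 90, 326), (245, 518, 92, 324), (248, 522, 99, 315), (251, 528, 102, 313), (254, 478, 330, -2), (257, 487, 332, -3), (260, 496, 332, -1)]
206 [(242, 511, 92, 316), (245, 516, 98, 310), (248, 523, 96, 313), (251, 528, 102, 305), (254, 532, 111, 294), (257, 488, 324, -1), (260, 539, 138, 259)]
208 [(242, 510, 95, 305), (245, 516, 95, 306), (248, 523, 95, 307), (251, 528, 100, 301), (254, 480, 316, -2), (257, 533, 131, 260), (260, 540, 132, 259)]
210 [(242, 509, 96, 296), (245, 516, 94, 300), (248, 522, 97, 297), (251, 527, 101, 292), (254, 482, 308, -2), (257, 534, 124, 262), (260, 541, 126, 260)]
212 [(242, 448, 296
[... 353 characters left out ...]
), (251, 524, 108, 260), (254, 530, 109, 260), (257, 536, 111, 258), (260, 503, 289, -1)]
218 [(242, 466, 227, 70), (245, 477, 221, 81), (248, 518, 103, 259), (251, 524, 103, 260), (254, 531, 104, 259), (257, 536, 111, 250), (260, 504, 283, -3)]
220 [(242, 465, 230, 57), (245, 476, 219, 75), (248, 519, 98, 259), (251, 525, 99, 258), (254, 531, 101, 256), (257, 497, 271, 3), (260, 505, 277, -4)]
222 [(242, 464, 231, 46), (245, 513, 92, 259), (248, 520, 90, 262), (251, 526, 93, 259), (254, 489, 266, -1), (257, 497, 268, -2), (260, 507, 266, 2)]
224 [(242, 508, 86, 258), (245, 515, 85, 262), (248, 520, 88, 258), (251, 526, 92, 253), (254, 490, 259, -1), (257, 498, 261, -2), (260, 507, 261, -1)]
```

```bash
python3 - <<'E'
from h import *
for z in (197,210,235,250): print(z,proj('scene',[138,532,z]),proj('top',[138,532,z]))
b=cv2.imread('pics/scene0.png')[30:110,90:190]
cv2.imwrite('pics/c9.png',cv2.resize(b,(800,640),interpolation=2))
E
```

```text
197 (np.float64(148.15118711326582), np.float64(98.6409691190955)) (np.float64(133.11553273083095), np.float64(398.85369270607714))
210 (np.float64(146.9914718328636), np.float64(95.10774910110473)) (np.float64(130.97567554168825), np.float64(400.96890595891364))
235 (np.float64(144.70453202372173), np.float64(88.1402962700982)) (np.float64(126.69432990626242), np.float64(405.20094493514756))
250 (np.float64(143.29526266598418), np.float64(83.84677803364607)) (np.float64(124.01452029136925), np.float64(407.84989218324483))
```

View pics/c9.png

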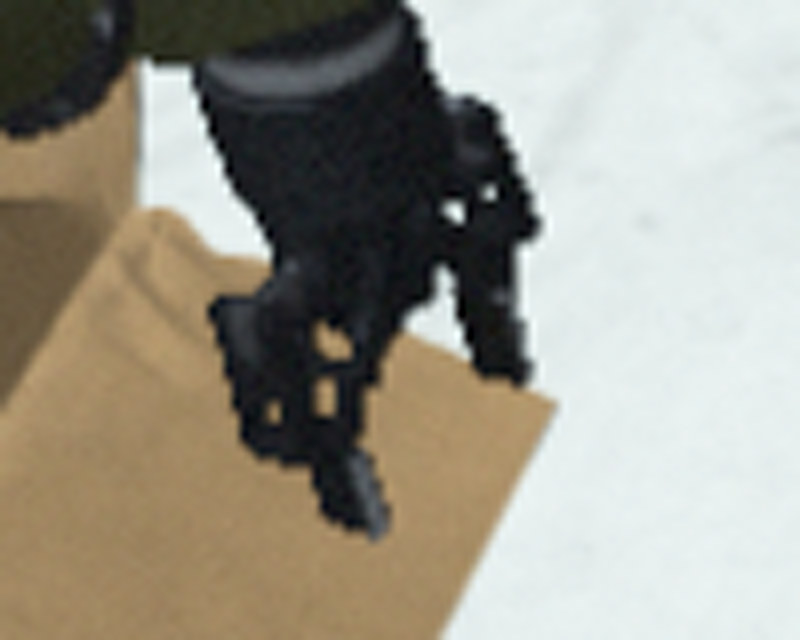

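The depth image shows the shut fingertips ending near z≈286 while the reported TCP is z=246. The start picture gives a similar offset of about 30 to 40 mm. So the fingers passed above the bar, with no contact and nothing moved. I'll go back, lower by a further 40 mm or so, and check visually.

```bash
python3 mv.py 549 88.5 246 -29 549 88.5 208 -29
```

```text
t 5.9 p [516.5 107.7 246.1] yaw -48.9 F [-0.3  -1.48  0.12] w 0.037812123788926656 q [ 0.14  0.21  1.51  0.    1.41 -0.58]
[549.0, 88.5, 246.0, -29.0] [0.0008, 0.0396, 0.1193] [-0.2211, 0.0016, -0.0019]
[549.0, 88.5, 208.0, -29.0] [0.1275, 0.0392, 0.1191] [-0.2211, 0.0016, -0.0019]
```

Emit:
{"op": "play_rows", "data": {
  "plan": [
    {"claw": 1,"dp": [0,0.02,0.06],"twist": [-0.1,0,0]},
    {"claw": 1,"dp": [0,0.0396,0.119],"twist": [-0.221,0,0]},
    {"claw": 1,"dp": [0,0.0396,0.119],"twist": [-0.221,0,0]},
    {"claw": 1,"dp": [0,0.0396,0.119],"twist": [-0.221,0,0]},
    {"claw": 1,"dp": [0.04,0.0396,0.119],"twist": [-0.221,0,0]},
    {"claw": 1,"dp": [0.08,0.0396,0.119],"twist": [-0.221,0,0]},
    {"claw": 1,"dp": [0.1,0.0396,0.119],"twist": [-0.221,0,0]},
    {"claw": 1,"dp": [0.127,0.0396,0.119],"twist": [-0.221,0,0]},
    {"claw": 1,"dp": [0.127,0.0396,0.119],"twist": [-0.221,0,0]}
  ]
}}

```text
clock: 6.8
eef_pos: [548.6, 88.6, 206.8]
orientation: [0.685, 0.177, 0.684, -0.177]
ft_force: [-0.3, -0.1, -0.7]
width: -0.0
```

```bash
python3 mv.py; python3 - <<'E'
from h import *
im,d=shot('scene','scene5');P=pts('scene',d)
m=(np.hypot(P[...,0]-549,P[...,1]-80)<28)&(P[...,2]>200)&(P[...,2]<330)
for v in range(190,250,3):
    q=[(u,*np.round(P[v,u]).astype(int).tolist()) for u in range(240,285,4) if m[v,u]]
    if q: print(v,q)
print('tcp',proj('scene',[549,88,208]),proj('scene',[549,88,246]))
b=cv2.imread('pics/scene5.png')[170:250,210:310]
cv2.imwrite('pics/c10.png',cv2.resize(b,(800,640),interpolation=2))
E
```

```text
t 6.8 p [548.6  88.6 206.8] yaw -29.0 F [-0.3  -0.13 -0.73] w -0.04898717354569833 q [ 0.09  0.3   1.49  0.    1.34 -0.97]
208 [(268, 566, 84, 329)]
211 [(268, 566, 83, 320)]
214 [(264, 560, 73, 324), (268, 566, 83, 310)]
217 [(256, 546, 60, 329), (260, 553, 65, 322), (264, 560, 70, 317), (268, 564, 90, 289)]
220 [(256, 542, 75, 295), (260, 552, 67, 309), (264, 558, 78, 294)]
223 [(252, 535, 66, 297), (256, 543, 69, 293), (260, 551, 68, 296), (264, 558, 76, 286)]
226 [(256, 545, 56, 302), (260, 550, 73, 278), (264, 557, 79, 271)]
229 [(256, 545, 54, 294), (260, 549, 72, 267), (264, 557, 77, 261)]
232 [(260, 549, 72, 257), (264, 556, 77, 250)]
tcp (np.float64(262.14960840125366), np.float64(237.669912658484)) (np.float64(261.41876831605776), np.float64(228.3725036435111))
```

View pics/c10.png

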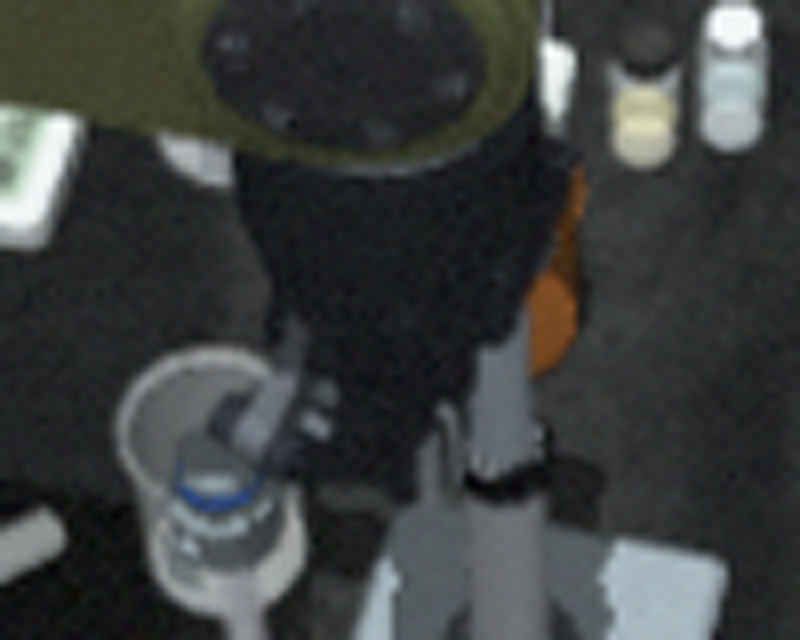

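```bash
python3 - <<'E'
from h import *
im,d=bot.camera('scene');P=pts('scene',d)
for v in range(208,236,3): print(v,[(u,*np.round(P[v,u]).astype(int).tolist()) for u in range(234,262,3)])
E
python3 mv.py 549 88.5 270 -29 549 88.5 270 61  549 88.5 270 -119
```

```text
208 [(234, 421, 309, -3), (237, 430, 309, -1), (240, 440, 308, 3), (243, 448, 312, -2), (246, 529, 56, 362), (249, 536, 51, 369), (252, 542, 52, 370), (255, 548, 50, 373), (258, 553, 52, 371), (261, 559, 52, 372)]
211 [(234, 423, 298, -3), (237, 433, 297, 1), (240, 441, 301, -3), (243, 523, 55, 352), (246, 529, 56, 352), (249, 536, 50, 361), (252, 542, 51, 360), (255, 546, 58, 352), (258, 550, 66, 341), (261, 557, 63, 347)]
214 [(234, 444, 232, 79), (237, 452, 234, 78), (240, 461, 233, 80), (243, 452, 291, -2), (246, 529, 52, 347), (249, 536, 48, 354), (252, 541, 51, 351), (255, 545, 58, 342), (258, 550, 65, 333), (261, 556, 62, 338)]
217 [(234, 443, 231, 66), (237, 452, 228, 72), (240, 460, 231, 69), (243, 523, 49, 341), (246, 530, 47, 344), (249, 535, 51, 340), (252, 540, 51, 340), (255, 545, 58, 331), (258, 549, 64, 324), (261, 555, 64, 324)]
220 [(234, 442, 228, 55), (237, 512, 44, 336), (240, 517, 46, 334), (243, 524, 43, 339), (246, 530, 43, 340), (249, 534, 51, 328), (252, 534, 73, 297), (255, 540, 74, 296), (258, 546, 77, 293), (261, 554, 66, 311)]
223 [(234, 442, 227, 42), (
[... 700 characters left out ...]
62, 265), (246, 481, 198, 48), (249, 480, 231, -2), (252, 488, 233, -5), (255, 498, 230, 2), (258, 506, 232, 1), (261, 550, 75, 251)]
235 [(234, 497, 54, 263), (237, 503, 54, 263), (240, 510, 54, 265), (243, 515, 57, 261), (246, 482, 191, 44), (249, 482, 220, -1), (252, 491, 220, 0), (255, 499, 222, 0), (258, 507, 225, -4), (261, 518, 214, 16)]
t 6.9 p [549.1  88.6 208.2] yaw -29.0 F [ 0.67  0.24 -0.71] w 0.14723147977187354 q [ 0.09  0.3   1.49  0.    1.34 -0.97]
[549.0, 88.5, 270.0, -29.0] [-0.206, -0.0, 0.0006] [-0.0002, 0.0019, -0.0016]
[549.0, 88.5, 270.0, 61.0] [-0.206, -0.0, 0.0006] [-1.0002, 0.0027, 0.0003]
[549.0, 88.5, 270.0, -119.0] [-0.206, -0.0, 0.0006] [0.9998, 0.0003, -0.0027]
```

The knuckles stay at z≥325 and the electrode head tops out at 281, so this orientation is clear. The fingertips are now at about z≈248, level with the bar. Pushing the arc now.

```bash
sed -i 's/\*c,246/*c,206/' arc.py; python3 arc.py 72 20 241 236 231 226 221 216 211 206 201
```

```text
t 6.9 p [549.1  88.6 208.2] F [ 0.67  0.24 -0.71]
241.0 [542.  96.] [0.0073, 0.0088, -0.0335] [-0.0002, 0.0019, -0.0016]
236.0 [535.  98.] [0.0072, 0.0039, -0.0547] [0.0554, 0.0018, -0.0016]
231.0 [529. 100.] [0.0071, 0.0009, -0.0762] [0.1109, 0.0017, -0.0017]
226.0 [523. 103.] [0.0071, -0.0003, -0.0979] [0.1665, 0.0017, -0.0018]
221.0 [518. 106.] [0.007, 0.0005, -0.1196] [0.2221, 0.0016, -0.0019]
216.0 [513. 110.] [0.0069, 0.0031, -0.1412] [0.2776, 0.0015, -0.002]
211.0 [508. 114.] [0.0069, 0.0076, -0.1625] [0.3332, 0.0014, -0.002]
206.0 [503. 119.] [0.0068, 0.014, -0.1832] [0.3887, 0.0013, -0.0021]
201.0 [499. 124.] [0.0068, 0.0221, -0.2034] [0.4443, 0.0013, -0.0022]
```

Emit:
{"op": "play_rows", "data": {
  "plan": [
    {"claw": 1,"dp": [0.007,0.006,-0.015],"twist": [0,0,0]},
    {"claw": 1,"dp": [0.007,0.0088,-0.026],"twist": [0,0,0]},
    {"claw": 1,"dp": [0.007,0.0088,-0.0335],"twist": [0,0,0]},
    {"claw": 1,"dp": [0.007,0.0075,-0.04],"twist": [0.018,0,0]},
    {"claw": 1,"dp": [0.007,0.0055,-0.047],"twist": [0.036,0,0]},
    {"claw": 1,"dp": [0.007,0.0039,-0.055],"twist": [0.055,0,0]},
    {"claw": 1,"dp": [0.007,0.0029,-0.062],"twist": [0.074,0,0]},
    {"claw": 1,"dp": [0.007,0.0018,-0.069],"twist": [0.092,0,0]},
    {"claw": 1,"dp": [0.007,0.0009,-0.076],"twist": [0.111,0,0]}
  ]
}}

```text
clock: 7.8
eef_pos: [530.2, 100.2, 207.9]
orientation: [0.669, 0.238, 0.664, -0.235]
ft_force: [3.3, 0.1, 8.1]
width: 0.4
```

```bash
cat > look.py <<'E'
import sys; from h import *
im,d=shot('scene',sys.argv[1]);P=pts('scene',d)
r=np.hypot(P[...,0]-559,P[...,1]-168.5)
m=(P[...,2]>274)&(P[...,2]<288)&(r<132)&(r>104);q=P[m]
if len(q):
    c=np.median(q,0);print('head',len(q),np.round(c),'ang',round(np.degrees(np.arctan2(c[1]-168.5,c[0]-559))%360,1),'r',np.hypot(*(c[:2]-[559,168.5])))
b=cv2.imread('pics/%s.png'%sys.argv[1])[150:260,200:310]
cv2.imwrite('pics/crop_%s.png'%sys.argv[1],cv2.resize(b,(600,600),interpolation=2))
E
python3 look.py scene6; python3 arc.py 72 20 231 226 221 216 211 206 201 196 191 186 181
```

```text
head 61 [489.  69. 279.] ang 234.7 r 121.5854545967802
t 7.85 p [529.8 100.4 207.8] F [-1.68  0.16  8.74]
231.0 [529. 100.] [0.0061, -0.0024, -0.0007] [-0.002, 0.0033, -0.0038]
226.0 [523. 103.] [0.0059, -0.0074, -0.0218] [0.0535, 0.0032, -0.004]
221.0 [518. 106.] [0.0058, -0.0105, -0.0433] [0.1091, 0.003, -0.0041]
216.0 [513. 110.] [0.0057, -0.0117, -0.065] [0.1646, 0.0028, -0.0043]
211.0 [508. 114.] [0.0056, -0.011, -0.0868] [0.2202, 0.0026, -0.0044]
206.0 [503. 119.] [0.0055, -0.0085, -0.1083] [0.2757, 0.0024, -0.0045]
201.0 [499. 124.] [0.0054, -0.004, -0.1296] [0.3313, 0.0022, -0.0046]
196.0 [495. 129.] [0.0053, 0.0022, -0.1504] [0.3869, 0.0021, -0.0047]
191.0 [492. 135.] [0.0053, 0.0103, -0.1706] [0.4424, 0.0019, -0.0048]
186.0 [489. 141.] [0.0052, 0.0201, -0.19] [0.498, 0.0016, -0.0049]
181.0 [487. 147.] [0.0052, 0.0316, -0.2085] [0.5535, 0.0014, -0.005]
```

View pics/crop_scene6.png

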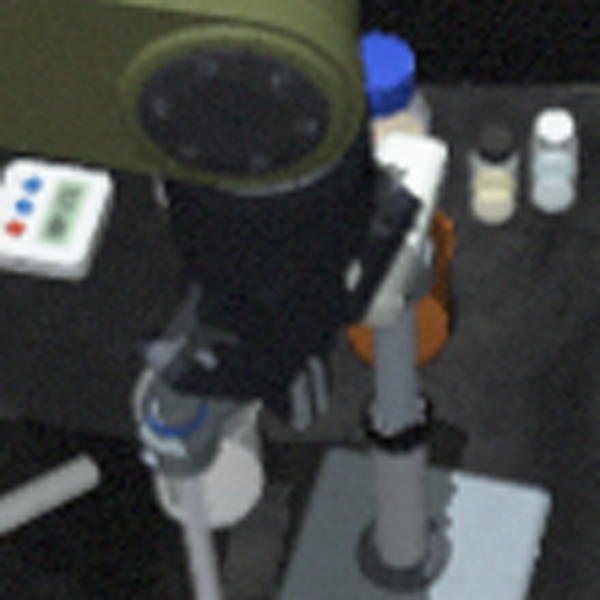

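There's an upward force of about 8 N on the tool. The inner knuckle is probably resting on the T-grip or button. I'm lifting straight up now and will then turn the tool 90° so the knuckles stay clear.

Emit:
{"op": "play_rows", "data": {
  "plan": [
    {"claw": 1,"dp": [-0.03,0,0],"twist": [0,0,0]},
    {"claw": 1,"dp": [-0.1,0,0],"twist": [0,0,0]},
    {"claw": 1,"dp": [-0.2,0,0.03],"twist": [0,0,0]},
    {"claw": 1,"dp": [-0.33,0,0.1],"twist": [0,0,0]},
    {"claw": 1,"dp": [-0.33,0,0.1],"twist": [0,0,0]},
    {"claw": 1,"dp": [-0.33,0,0.1],"twist": [0,0,0]}
  ]
}}

```text
clock: 8.45
eef_pos: [552.4, 81.3, 307.7]
orientation: [0.669, 0.239, 0.663, -0.236]
ft_force: [0.5, 0.5, -0.5]
width: 0.3
```

```bash
python3 mv.py; python3 look.py scene7; python3 - <<'E'
from h import *
im,d,P,b,w=button_grip('scene')
print('btn',np.round(np.median(P[b],0),1),b.sum()); q=P[w];q=q[(np.hypot(q[:,0]-559,q[:,1]-168)<50)];print('grip',len(q),np.round(np.percentile(q[:,2],[10,50,90]),1))
E
```

```text
t 8.45 p [552.4  81.3 307.7] yaw -39.2 F [ 0.47  0.47 -0.49] w 0.27114097959035544 q [ 0.08  0.26  1.32  0.    1.55 -0.81]
head 80 [489.  72. 279.] ang 234.0 r 119.5737837451485
btn [567.3 158.3 294.2] 25
grip 20 [282.7 284.9 287.7]
```

View pics/crop_scene7.png

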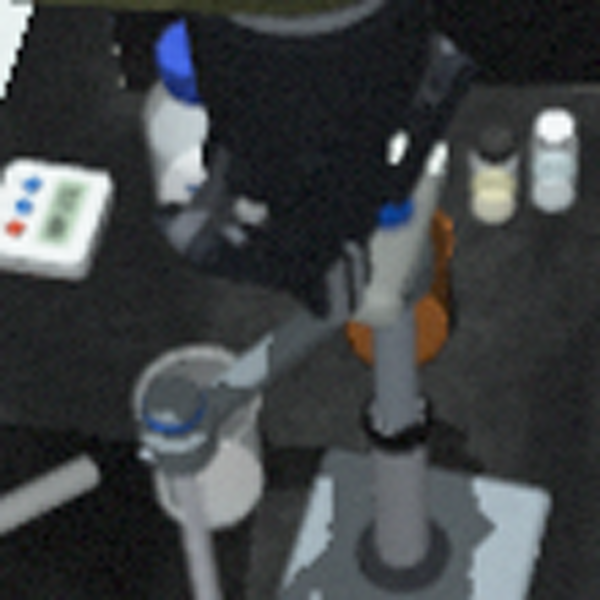

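```bash
sed -i 's/206,A+90/207,max(min(A-180,47),-19)/' arc.py; python3 mv.py 539 86.6 306 47 539 86.6 207 47
```

```text
t 8.55 p [551.8  81.6 306.2] yaw -39.2 F [ 0.14  0.24 -0.43] w 0.1615379783855158 q [ 0.08  0.26  1.33  0.    1.55 -0.81]
[539.0, 86.6, 306.0, 47.0] [0.0003, -0.0139, -0.0436] [-0.9574, 0.0044, -0.0006]
[539.0, 86.6, 207.0, 47.0] [0.3303, -0.0155, -0.0449] [-0.9574, 0.0044, -0.0006]
```

Emit:
{"op": "play_rows", "data": {
  "plan": [
    {"claw": 1,"dp": [0,-0.014,-0.044],"twist": [-0.957,0,0]},
    {"claw": 1,"dp": [0,-0.014,-0.044],"twist": [-0.957,0,0]},
    {"claw": 1,"dp": [0,-0.014,-0.044],"twist": [-0.957,0,0]},
    {"claw": 1,"dp": [0,-0.014,-0.044],"twist": [-0.957,0,0]},
    {"claw": 1,"dp": [0,-0.014,-0.044],"twist": [-0.957,0,0]},
    {"claw": 1,"dp": [0,-0.014,-0.044],"twist": [-0.957,0,0]},
    {"claw": 1,"dp": [0,-0.014,-0.044],"twist": [-0.957,0,0]},
    {"claw": 1,"dp": [0,-0.014,-0.044],"twist": [-0.957,0,0]},
    {"claw": 1,"dp": [0,-0.014,-0.044],"twist": [-0.957,0,0]},
    {"claw": 1,"dp": [0,-0.014,-0.044],"twist": [-0.957,0,0]},
    {"claw": 1,"dp": [0,-0.014,-0.044],"twist": [-0.957,0,0]},
    {"claw": 1,"dp": [0,-0.014,-0.044],"twist": [-0.957,0,0]}
  ]
}}

```text
clock: 9.75
eef_pos: [538.6, 86.9, 305.6]
orientation: [0.651, -0.281, 0.647, 0.28]
ft_force: [0.9, 0.8, -0.5]
width: -0.1
```

```bash
python3 mv.py 539 86.6 207 47; python3 look.py scene8
```

```text
t 9.75 p [538.6  86.9 305.6] yaw 46.7 F [ 0.92  0.8  -0.46] w -0.12745388353213516 q [ 0.09  0.23  1.36  0.    1.55 -2.29]
[539.0, 86.6, 207.0, 47.0] [0.3287, -0.0006, -0.0012] [-0.003, 0.0029, 0.0019]
head 81 [489.  71. 279.] ang 234.4 r 119.44021495613327
```

View pics/crop_scene8.png

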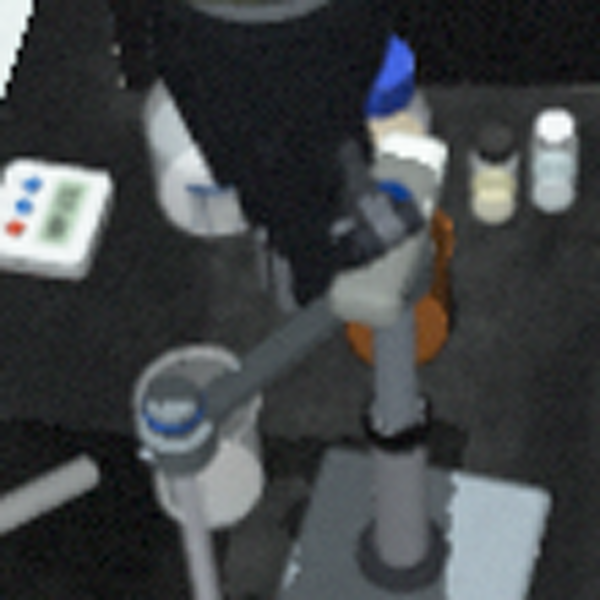

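Emit:
{"op": "play_rows", "data": {
  "plan": [
    {"claw": 1,"dp": [0.08,0,0],"twist": [0,0,0]},
    {"claw": 1,"dp": [0.16,0,0],"twist": [0,0,0]},
    {"claw": 1,"dp": [0.22,0,0],"twist": [0,0,0]},
    {"claw": 1,"dp": [0.24,0,0],"twist": [0,0,0]},
    {"claw": 1,"dp": [0.26,0,0],"twist": [0,0,0]},
    {"claw": 1,"dp": [0.27,0,0],"twist": [0,0,0]},
    {"claw": 1,"dp": [0.28,0,0],"twist": [0,0,0]}
  ]
}}

```text
clock: 10.5
eef_pos: [539.4, 86.9, 222.2]
orientation: [0.651, -0.281, 0.647, 0.28]
ft_force: [-1.6, -0.1, 0.4]
width: 0.1
```

```bash
python3 mv.py 539 86.6 207 47; python3 look.py scene9
```

```text
t 10.5 p [539.4  86.9 222.2] yaw 46.7 F [-1.59 -0.13  0.41] w 0.062345891501778244 q [ 0.09  0.27  1.5   0.    1.36 -2.29]
[539.0, 86.6, 207.0, 47.0] [0.0507, 0.0003, -0.0019] [-0.0033, 0.0035, 0.0024]
head 83 [489.  72. 278.] ang 234.1 r 119.65906081557556
```

View pics/crop_scene9.png

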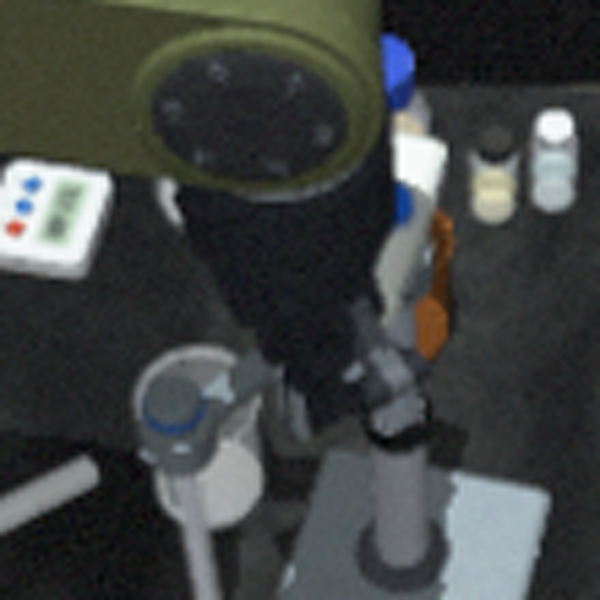

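Emit:
{"op": "play_rows", "data": {
  "plan": [
    {"claw": 1,"dp": [0.015,0,0],"twist": [0,0,0]},
    {"claw": 1,"dp": [0.03,0,0],"twist": [0,0,0]},
    {"claw": 1,"dp": [0.04,0,0],"twist": [0,0,0]},
    {"claw": 1,"dp": [0.044,0,0],"twist": [0,0,0]},
    {"claw": 1,"dp": [0.044,0,0],"twist": [0,0,0]}
  ]
}}

```text
clock: 11.05
eef_pos: [539.2, 86.9, 208.3]
orientation: [0.651, -0.281, 0.647, 0.28]
ft_force: [0.1, 0.6, -0.8]
width: 0.1
```

```bash
sed -i 's/\*c,207/*c,209/' arc.py;  python3 arc.py 78 20 234 231 228 225 222 219 216 213 210
```

```text
t 11.05 p [539.2  86.9 208.3] F [ 0.07  0.59 -0.84]
234.0 [529.  94.] [-0.0024, 0.0393, -0.0063] [-0.0032, 0.003, 0.0021]
231.0 [525.  95.] [-0.0025, 0.0525, -0.0112] [-0.0032, 0.003, 0.0021]
228.0 [522.  97.] [-0.0026, 0.066, -0.0153] [-0.0032, 0.003, 0.0021]
225.0 [518.  99.] [-0.0026, 0.0796, -0.0188] [0.019, 0.0031, 0.002]
222.0 [514. 101.] [-0.0027, 0.0934, -0.0215] [0.0523, 0.0031, 0.0019]
219.0 [511. 104.] [-0.0027, 0.1073, -0.0235] [0.0857, 0.0032, 0.0018]
216.0 [508. 106.] [-0.0028, 0.1213, -0.0247] [0.119, 0.0032, 0.0018]
213.0 [504. 109.] [-0.0028, 0.1353, -0.0253] [0.1523, 0.0033, 0.0017]
210.0 [501. 112.] [-0.0029, 0.1494, -0.0251] [0.1857, 0.0033, 0.0016]
```

Emit:
{"op": "play_rows", "data": {
  "plan": [
    {"claw": 1,"dp": [0,0.02,-0.003],"twist": [0,0,0]},
    {"claw": 1,"dp": [0,0.03,-0.004],"twist": [0,0,0]},
    {"claw": 1,"dp": [0,0.038,-0.006],"twist": [0,0,0]},
    {"claw": 1,"dp": [0,0.045,-0.008],"twist": [0,0,0]},
    {"claw": 1,"dp": [0,0.053,-0.011],"twist": [0,0,0]},
    {"claw": 1,"dp": [0,0.06,-0.013],"twist": [0,0,0]},
    {"claw": 1,"dp": [0,0.066,-0.0153],"twist": [0,0,0]}
  ]
}}

```text
clock: 11.75
eef_pos: [521.6, 97.2, 208.3]
orientation: [0.651, -0.281, 0.647, 0.28]
ft_force: [2.2, -0.5, 1.1]
width: -0.2
```

```bash
python3 look.py scene10; python3 arc.py 78 20 228 225 222 219 216 213 210 207 204 201 198 195
```

```text
head 81 [481.  78. 279.] ang 229.3 r 119.54717138493235
t 11.8 p [521.4  97.3 208.3] F [ 2.09 -0.16  0.62]
228.0 [522.  97.] [-0.0023, -0.0009, 0.0003] [-0.0032, 0.0031, 0.0021]
225.0 [518.  99.] [-0.0024, 0.0127, -0.0032] [0.019, 0.0031, 0.0021]
222.0 [514. 101.] [-0.0024, 0.0265, -0.0059] [0.0524, 0.0032, 0.002]
219.0 [511. 104.] [-0.0025, 0.0404, -0.0079] [0.0857, 0.0032, 0.0019]
216.0 [508. 106.] [-0.0025, 0.0544, -0.0091] [0.119, 0.0033, 0.0018]
213.0 [504. 109.] [-0.0026, 0.0684, -0.0097] [0.1524, 0.0033, 0.0017]
210.0 [501. 112.] [-0.0026, 0.0825, -0.0095] [0.1857, 0.0034, 0.0016]
207.0 [499. 115.] [-0.0027, 0.0965, -0.0085] [0.219, 0.0034, 0.0016]
204.0 [496. 119.] [-0.0027, 0.1104, -0.0069] [0.2524, 0.0035, 0.0015]
201.0 [493. 122.] [-0.0027, 0.1243, -0.0045] [0.2857, 0.0035, 0.0014]
198.0 [491. 125.] [-0.0028, 0.138, -0.0013] [0.319, 0.0036, 0.0013]
195.0 [489. 129.] [-0.0028, 0.1515, 0.0025] [0.3524, 0.0036, 0.0012]
```

View pics/crop_scene10.png

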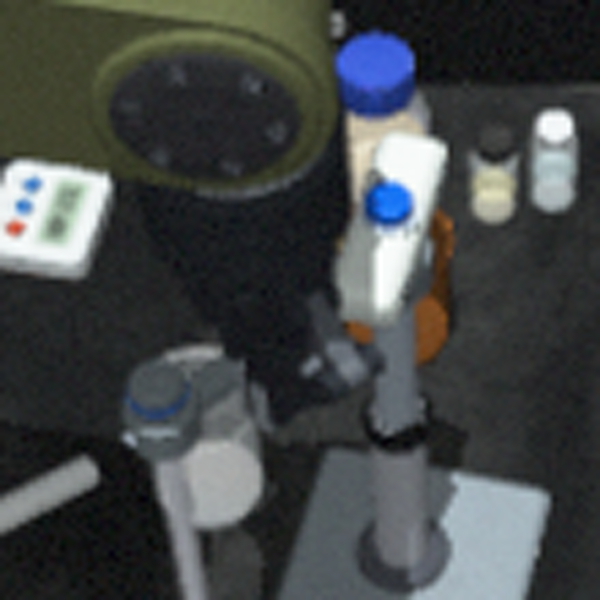

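The arm moves with the fingers (229°, about 2 N sideways) and the button is up. Continuing the arc.

Emit:
{"op": "play_rows", "data": {
  "plan": [
    {"claw": 1,"dp": [-0.002,0.0127,-0.003],"twist": [0.019,0,0]},
    {"claw": 1,"dp": [-0.002,0.0265,-0.006],"twist": [0.052,0,0]},
    {"claw": 1,"dp": [-0.002,0.0404,-0.008],"twist": [0.086,0,0]},
    {"claw": 1,"dp": [-0.002,0.0544,-0.009],"twist": [0.119,0,0]},
    {"claw": 1,"dp": [-0.002,0.0684,-0.0097],"twist": [0.152,0,0]},
    {"claw": 1,"dp": [-0.002,0.0825,-0.0095],"twist": [0.186,0,0]},
    {"claw": 1,"dp": [-0.002,0.0965,-0.0085],"twist": [0.219,0,0]},
    {"claw": 1,"dp": [-0.002,0.1104,-0.007],"twist": [0.252,0,0]},
    {"claw": 1,"dp": [-0.002,0.1243,-0.0045],"twist": [0.286,0,0]},
    {"claw": 1,"dp": [-0.002,0.138,-0.0013],"twist": [0.319,0,0]},
    {"claw": 1,"dp": [-0.002,0.1515,0.0025],"twist": [0.352,0,0]}
  ]
}}

```text
clock: 12.9
eef_pos: [488.4, 128.8, 208.6]
orientation: [0.703, -0.092, 0.699, 0.092]
ft_force: [-1.3, -2.3, 0.9]
width: 0.0
```

```bash
python3 look.py scene11; python3 arc.py 78 20 195 192 189 186 183 180 177 174 171 168 165 162 159
```

```text
head 72 [447. 134. 278.] ang 197.1 r 117.33217464847192
t 12.95 p [488.2 129.2 208.6] F [-1.08 -1.39  0.71]
195.0 [489. 129.] [-0.0012, -0.0013, 0.0018] [-0.0029, 0.0031, 0.0003]
192.0 [487. 133.] [-0.0012, 0.0124, -0.0014] [0.0304, 0.0031, 0.0002]
189.0 [485. 137.] [-0.0012, 0.0262, -0.0038] [0.0638, 0.0031, 0.0001]
186.0 [484. 140.] [-0.0012, 0.0401, -0.0056] [0.0971, 0.0031, 0.0]
183.0 [482. 144.] [-0.0012, 0.0542, -0.0066] [0.1304, 0.0031, -0.0001]
180.0 [481. 148.] [-0.0013, 0.0682, -0.0069] [0.1638, 0.0031, -0.0001]
177.0 [480. 153.] [-0.0013, 0.0822, -0.0064] [0.1971, 0.0031, -0.0002]
174.0 [479. 157.] [-0.0013, 0.0963, -0.0052] [0.2304, 0.0031, -0.0003]
171.0 [479. 161.] [-0.0013, 0.1102, -0.0033] [0.2638, 0.0031, -0.0004]
168.0 [479. 165.] [-0.0012, 0.124, -0.0007] [0.2971, 0.0031, -0.0005]
165.0 [478. 169.] [-0.0012, 0.1376, 0.0027] [0.3304, 0.0031, -0.0006]
162.0 [479. 174.] [-0.0012, 0.1511, 0.0068] [0.3638, 0.0031, -0.0006]
159.0 [479. 178.] [-0.0012, 0.1643, 0.0115] [0.3749, 0.0031, -0.0007]
```

View pics/crop_scene11.png

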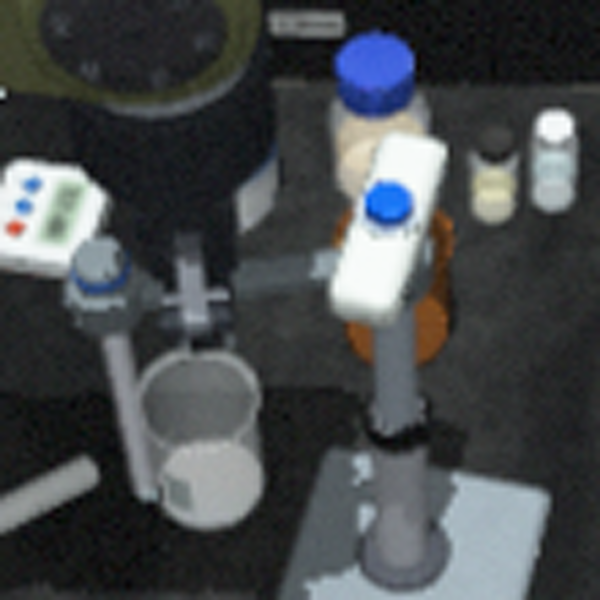

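Emit:
{"op": "play_rows", "data": {
  "plan": [
    {"claw": 1,"dp": [-0.001,0.0124,-0.0014],"twist": [0.03,0,0]},
    {"claw": 1,"dp": [-0.001,0.0262,-0.0038],"twist": [0.064,0,0]},
    {"claw": 1,"dp": [-0.001,0.0401,-0.0056],"twist": [0.097,0,0]},
    {"claw": 1,"dp": [-0.001,0.0542,-0.0066],"twist": [0.13,0,0]},
    {"claw": 1,"dp": [-0.001,0.0682,-0.0069],"twist": [0.164,0,0]},
    {"claw": 1,"dp": [-0.001,0.0822,-0.0064],"twist": [0.197,0,0]},
    {"claw": 1,"dp": [-0.001,0.0963,-0.0052],"twist": [0.23,0,0]},
    {"claw": 1,"dp": [-0.001,0.1102,-0.0033],"twist": [0.264,0,0]},
    {"claw": 1,"dp": [-0.001,0.12,-0.001],"twist": [0.29,0,0]}
  ]
}}

```text
clock: 13.85
eef_pos: [478.3, 163.9, 208.7]
orientation: [0.705, 0.071, 0.702, -0.07]
ft_force: [-2.4, -2.4, 0.1]
width: -0.1
```

```bash
python3 look.py scene12; python3 arc.py 78 20 169 167 166 165 164 163 162 161 160 159
```

```text
head 16 [437. 184. 278.] ang 172.6 r 122.68225505231759
t 13.9 p [478.4 164.2 208.7] F [-1.12 -0.33 -0.77]
169.0 [479. 164.] [-0.001, -0.0013, 0.0012] [-0.0059, 0.0022, -0.0008]
167.0 [479. 167.] [-0.001, 0.0078, -0.0011] [0.0163, 0.0021, -0.0008]
166.0 [478. 168.] [-0.001, 0.0124, -0.0021] [0.0274, 0.0021, -0.0008]
165.0 [478. 169.] [-0.001, 0.017, -0.003] [0.0385, 0.0021, -0.0009]
164.0 [479. 171.] [-0.001, 0.0216, -0.0039] [0.0496, 0.0021, -0.0009]
163.0 [479. 172.] [-0.001, 0.0262, -0.0046] [0.0607, 0.0021, -0.0009]
162.0 [479. 174.] [-0.001, 0.0308, -0.0053] [0.0718, 0.0021, -0.0009]
161.0 [479. 175.] [-0.001, 0.0355, -0.0059] [0.083, 0.0021, -0.0009]
160.0 [479. 176.] [-0.001, 0.0401, -0.0064] [0.083, 0.0021, -0.0009]
159.0 [479. 178.] [-0.001, 0.0448, -0.0069] [0.083, 0.0021, -0.0009]
```

View pics/crop_scene12.png

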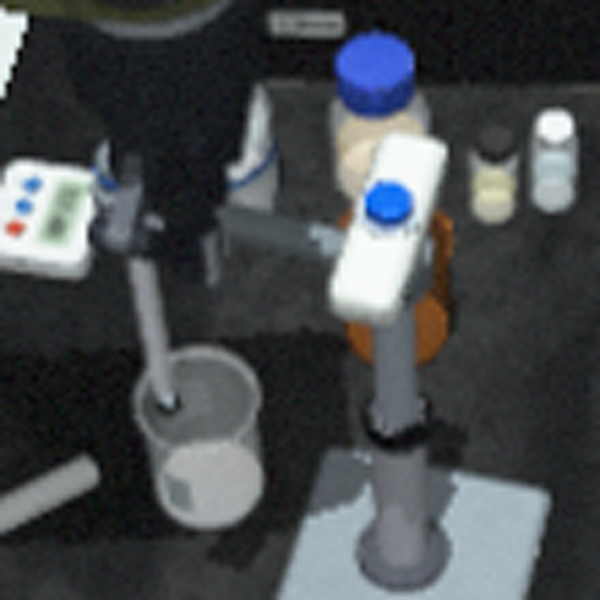

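Emit:
{"op": "play_rows", "data": {
  "plan": [
    {"claw": 1,"dp": [-0.001,0.0078,-0.0011],"twist": [0.016,0,0]},
    {"claw": 1,"dp": [-0.001,0.0147,-0.0026],"twist": [0.033,0,0]},
    {"claw": 1,"dp": [-0.001,0.0216,-0.004],"twist": [0.05,0,0]},
    {"claw": 1,"dp": [-0.001,0.0285,-0.005],"twist": [0.066,0,0]},
    {"claw": 1,"dp": [-0.001,0.033,-0.0056],"twist": [0.078,0,0]},
    {"claw": 1,"dp": [-0.001,0.036,-0.006],"twist": [0.083,0,0]},
    {"claw": 1,"dp": [-0.001,0.036,-0.006],"twist": [0.083,0,0]},
    {"claw": 1,"dp": [-0.001,0.01,-0.006],"twist": [0.083,0,0]},
    {"claw": 1,"dp": [-0.01,0,-0.006],"twist": [0.083,0,0]}
  ]
}}

```text
clock: 14.8
eef_pos: [476.5, 163.9, 211.7]
orientation: [0.699, 0.117, 0.696, -0.116]
ft_force: [-0.3, 0.4, -1.2]
width: -0.1
```

```bash
python3 look.py scene13; python3 - <<'E'
from h import *
for z,nm in ((92,'tip'),):
  for A in (155,158,161,164,167,170):
    a=np.radians(A); p=[559+118*np.cos(a),168.5+118*np.sin(a),z]; u=proj('scene',p); print(A,np.round(u,1),'crop',np.round([(u[0]-200)*5.4545,(u[1]-150)*5.4545]))
im,d=bot.camera('scene');P=pts('scene',d)
r=np.hypot(P[...,0]-559,P[...,1]-168.5)
m=(P[...,2]>110)&(P[...,2]<200)&(r>95)&(r<135)&(P[...,0]<480)
q=P[m];print('shaft',len(q),np.round(np.median(q,0)),np.degrees(np.arctan2(np.median(q[:,1])-168.5,np.median(q[:,0])-559)))
m=(P[...,2]>250)&(P[...,2]<264)&(r>40)&(r<100)&(P[...,0]<530);q=P[m];print('bar',len(q),np.degrees(np.arctan2(q[:,1].mean()-168.5,q[:,0].mean()-559)))
E
```

```text
155 [235.5 215.6] crop [194. 358.]
158 [234.2 217.3] crop [186. 367.]
161 [232.9 219. ] crop [180. 376.]
164 [231.8 220.7] crop [174. 386.]
167 [230.8 222.5] crop [168. 396.]
170 [229.9 224.4] crop [163. 406.]
shaft 89 [450. 202. 152.] 162.98294167090086
bar 133 172.8638672909774
```

View pics/crop_scene13.png

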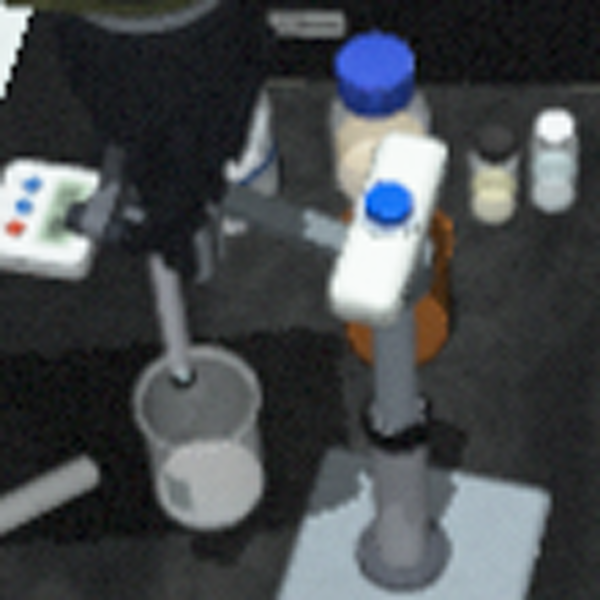

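The tip is at crop px (181,378), which gives 161° and about 6 mm from the beaker axis. The button is up. Now to the button.

```bash
python3 mv.py 476.5 163.9 330 -18 559 168.5 330 -6.7 559 168.5 275 -6.7
```

```text
t 14.9 p [476.8 164.1 212.3] yaw -19.0 F [-0.64 -0.44  0.15] w 0.1484696918470282 q [ 0.26  0.18  1.63 -0.    1.32 -0.98]
[476.5, 163.9, 330.0, -18.0] [-0.3922, -0.0, 0.0009] [-0.0114, 0.0027, -0.0014]
[559.0, 168.5, 330.0, -6.7] [-0.3909, 0.1041, 0.2559] [-0.137, 0.0028, -0.0012]
[559.0, 168.5, 275.0, -6.7] [-0.2075, 0.1037, 0.2551] [-0.137, 0.0028, -0.0012]
```

Emit:
{"op": "play_rows", "data": {
  "plan": [
    {"claw": 1,"dp": [-0.1,0,0],"twist": [0,0,0]},
    {"claw": 1,"dp": [-0.25,0,0],"twist": [0,0,0]},
    {"claw": 1,"dp": [-0.39,0,0],"twist": [0,0,0]},
    {"claw": 1,"dp": [-0.39,0,0],"twist": [0,0,0]},
    {"claw": 1,"dp": [-0.39,0.05,0.12],"twist": [-0.06,0,0]},
    {"claw": 1,"dp": [-0.39,0.104,0.256],"twist": [-0.137,0,0]},
    {"claw": 1,"dp": [-0.39,0.104,0.256],"twist": [-0.137,0,0]},
    {"claw": 1,"dp": [-0.39,0.104,0.256],"twist": [-0.137,0,0]},
    {"claw": 1,"dp": [-0.3,0.104,0.256],"twist": [-0.137,0,0]},
    {"claw": 1,"dp": [-0.25,0.104,0.256],"twist": [-0.137,0,0]},
    {"claw": 1,"dp": [-0.24,0.104,0.256],"twist": [-0.137,0,0]},
    {"claw": 1,"dp": [-0.24,0.104,0.256],"twist": [-0.137,0,0]}
  ]
}}

```text
clock: 16.1
eef_pos: [558.7, 168.6, 285.6]
orientation: [0.708, 0.042, 0.704, -0.041]
ft_force: [-0.4, 0.2, 0.1]
width: 0.1
```

```bash
python3 look.py scene14;python3 mv.py 559 168.5 275 -6.7; python3 - <<'E'
from h import *
print('tip if tcp+0',proj('scene',[559,168,285]),'tip if +39',proj('scene',[559,168,324]))
im,d=bot.camera('scene');P=pts('scene',d)
r=np.hypot(P[...,0]-559,P[...,1]-160); 
for v in range(160,196,3): print(v,[(u,*np.round(P[v,u]).astype(int).tolist()) for u in range(262,282,3)])
E
```

```text
head 64 [449. 204. 279.] ang 162.2 r 115.10451816022488
t 16.15 p [559.  168.6 286.2] yaw -6.7 F [ 0.67 -0.09  0.56] w 0.18091303202790035 q [ 0.23  0.32  1.28 -0.    1.53 -1.22]
[559.0, 168.5, 275.0, -6.7] [0.0372, -0.0004, -0.0002] [-0.0001, 0.004, -0.0013]
tip if tcp+0 (np.float64(270.7149267464117), np.float64(188.8921030476813)) tip if +39 (np.float64(270.25434734679743), np.float64(177.42808455191587))
160 [(262, 552, 126, 423), (265, 558, 124, 426), (268, 563, 127, 423), (271, 567, 140, 409), (274, 571, 147, 402), (277, 575, 162, 387), (280, 538, 477, 41)]
163 [(262, 552, 122, 419), (265, 558, 122, 420), (268, 558, 152, 387), (271, 565, 151, 388), (274, 571, 151, 390), (277, 573, 174, 364), (280, 538, 478, 26)]
166 [(262, 553, 117, 416), (265, 558, 122, 412), (268, 557, 159, 370), (271, 563, 160, 369), (274, 571, 150, 382), (277, 526, 493, -6), (280, 537, 487, 2)]
169 [(262, 554, 111, 414), (265, 559, 113, 413), (268, 565, 114, 412), (271, 564, 151, 371), (274, 570, 151, 372), (277, 536, 427, 55), (280, 538, 474, 2)]
172 [(262, 554, 108, 410), (265, 560, 107, 412), (268, 566, 
[... 495 characters left out ...]
4, 329), (274, 568, 159, 324), (277, 570, 189, 288), (280, 576, 194, 284)]
184 [(262, 492, 402, 8), (265, 503, 392, 21), (268, 553, 172, 296), (271, 559, 173, 296), (274, 566, 173, 297), (277, 571, 183, 286), (280, 577, 189, 279)]
187 [(262, 492, 397, 0), (265, 502, 393, 6), (268, 554, 163, 297), (271, 560, 168, 292), (274, 566, 168, 293), (277, 572, 175, 285), (280, 577, 189, 269)]
190 [(262, 494, 385, -1), (265, 547, 165, 283), (268, 554, 161, 289), (271, 561, 159, 293), (274, 567, 162, 290), (277, 573, 168, 283), (280, 558, 328, 81)]
193 [(262, 538, 174, 259), (265, 548, 155, 285), (268, 555, 155, 287), (271, 561, 156, 286), (274, 568, 156, 287), (277, 574, 160, 282), (280, 557, 333, 61)]
```

View pics/crop_scene14.png

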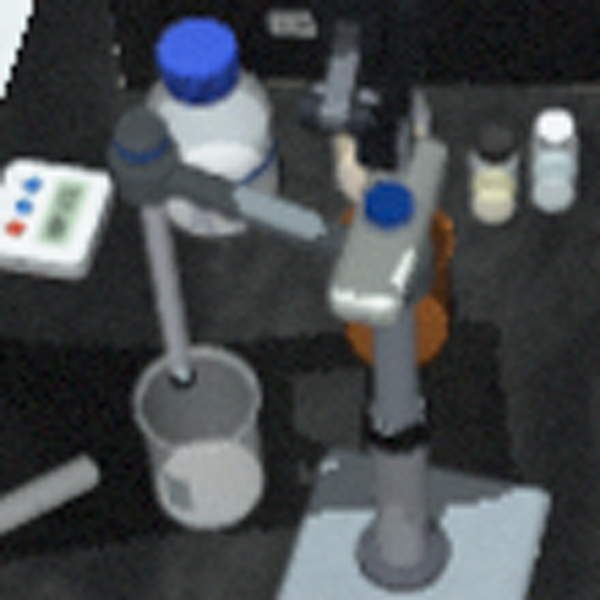

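Emit:
{"op": "play_rows", "data": {
  "plan": [
    {"claw": 1,"dp": [0.03,0,0],"twist": [0,0,0]},
    {"claw": 1,"dp": [0.05,0,0],"twist": [0,0,0]},
    {"claw": 1,"dp": [0.06,0,0],"twist": [0,0,0]},
    {"claw": 1,"dp": [0.07,0,0],"twist": [0,0,0]},
    {"claw": 1,"dp": [0.07,0,0],"twist": [0,0,0]}
  ]
}}

```text
clock: 16.7
eef_pos: [559.2, 168.6, 264.8]
orientation: [0.708, 0.042, 0.704, -0.041]
ft_force: [-0.2, 0.1, -0.4]
width: 0.0
```

Emit:
{"op": "play_rows", "data": {
  "plan": [
    {"claw": 1,"dp": [0.003,0,0],"twist": [0,0,0]},
    {"claw": 1,"dp": [0.006,0,0],"twist": [0,0,0]},
    {"claw": 1,"dp": [0.009,0,0],"twist": [0,0,0]},
    {"claw": 1,"dp": [0.01,0,0],"twist": [0,0,0]}
  ]
}}

```text
clock: 17.1
eef_pos: [559.3, 168.6, 262.0]
orientation: [0.708, 0.042, 0.704, -0.041]
ft_force: [-0.9, 0.6, 3.3]
width: 0.1
```

Emit:
{"op": "play_rows", "data": {
  "plan": [
    {"claw": 1,"dp": [0.004,0,0],"twist": [0,0,0]},
    {"claw": 1,"dp": [0.008,0,0],"twist": [0,0,0]},
    {"claw": 1,"dp": [0.012,0,0],"twist": [0,0,0]}
  ]
}}

```text
clock: 17.4
eef_pos: [559.4, 168.6, 258.7]
orientation: [0.708, 0.042, 0.703, -0.041]
ft_force: [-1.6, -1.3, 5.1]
width: 0.2
```

Emit:
{"op": "play_rows", "data": {
  "plan": [
    {"claw": 1,"dp": [0.004,0,0],"twist": [0,0,0]},
    {"claw": 1,"dp": [0.008,0,0],"twist": [0,0,0]}
  ]
}}

```text
clock: 17.6
eef_pos: [559.4, 168.7, 256.7]
orientation: [0.709, 0.042, 0.703, -0.041]
ft_force: [-3.0, -1.3, 6.2]
width: -0.1
```

Emit:
{"op": "play_rows", "data": {
  "plan": [
    {"claw": 1,"dp": [0.004,0,0],"twist": [0,0,0]},
    {"claw": 1,"dp": [0.008,0,0],"twist": [0,0,0]}
  ]
}}

```text
clock: 17.8
eef_pos: [559.4, 168.7, 255.0]
orientation: [0.709, 0.042, 0.703, -0.041]
ft_force: [-4.6, -0.5, 9.2]
width: -0.5
```

Emit:
{"op": "play_rows", "data": {
  "plan": [
    {"claw": 1,"dp": [0.004,0,0],"twist": [0,0,0]},
    {"claw": 1,"dp": [0.008,0,0],"twist": [0,0,0]}
  ]
}}

```text
clock: 18.0
eef_pos: [559.5, 168.7, 253.6]
orientation: [0.709, 0.042, 0.703, -0.04]
ft_force: [-4.1, -1.4, 9.7]
width: 0.1
```

Emit:
{"op": "play_rows", "data": {
  "plan": [
    {"claw": 1,"dp": [0.004,0,0],"twist": [0,0,0]},
    {"claw": 1,"dp": [0.008,0,0],"twist": [0,0,0]}
  ]
}}

```text
clock: 18.2
eef_pos: [559.5, 168.7, 252.2]
orientation: [0.71, 0.042, 0.702, -0.04]
ft_force: [-4.4, -1.6, 9.4]
width: -0.1
```

The column is sliding at about 9.5 N. Going down a little further, well short of 30 mm.

Emit:
{"op": "play_rows", "data": {
  "plan": [
    {"claw": 1,"dp": [0.005,0,0],"twist": [0,0,0]},
    {"claw": 1,"dp": [0.01,0,0],"twist": [0,0,0]},
    {"claw": 1,"dp": [0.014,0,0],"twist": [0,0,0]},
    {"claw": 1,"dp": [0.018,0,0],"twist": [0,0,0]}
  ]
}}

```text
clock: 18.6
eef_pos: [559.6, 168.7, 247.6]
orientation: [0.71, 0.042, 0.702, -0.04]
ft_force: [-4.5, -2.8, 9.0]
width: 0.3
```

Emit:
{"op": "play_rows", "data": {
  "plan": [
    {"claw": 1,"dp": [0.005,0,0],"twist": [0,0,0]},
    {"claw": 1,"dp": [0.01,0,0],"twist": [0,0,0]},
    {"claw": 1,"dp": [0.014,0,0],"twist": [0,0,0]},
    {"claw": 1,"dp": [0.018,0,0],"twist": [0,0,0]}
  ]
}}

```text
clock: 19.0
eef_pos: [559.6, 168.7, 243.0]
orientation: [0.71, 0.042, 0.702, -0.04]
ft_force: [-4.7, -1.7, 9.9]
width: 0.2
```

```bash
python3 look.py scene15;python3 mv.py 559 168.5 290 -6.7; python3 - <<'E'
from h import *
im,d=bot.camera('scene');P=pts('scene',d)
r=np.hypot(P[...,0]-559,P[...,1]-168.5);m=(r<48)&(P[...,2]>255)&(P[...,2]<292)
hsv=cv2.cvtColor(im,cv2.COLOR_RGB2HSV);m&=(hsv[...,1]<60)&(hsv[...,2]>110)
print(m.sum(),np.percentile(P[m][:,2],[25,50,75,95]))
E
```

```text
t 19.05 p [559.6 168.7 242.8] yaw -6.7 F [-4.53 -1.42  8.44] w -0.002953877609399694 q [ 0.23  0.34  1.36 -0.    1.43 -1.22]
[559.0, 168.5, 290.0, -6.7] [-0.1574, -0.0002, 0.0] [-0.0001, 0.0075, -0.0025]
285 [269.85123292 272.00769104 273.32896309 274.90716134]
```

View pics/crop_scene15.png

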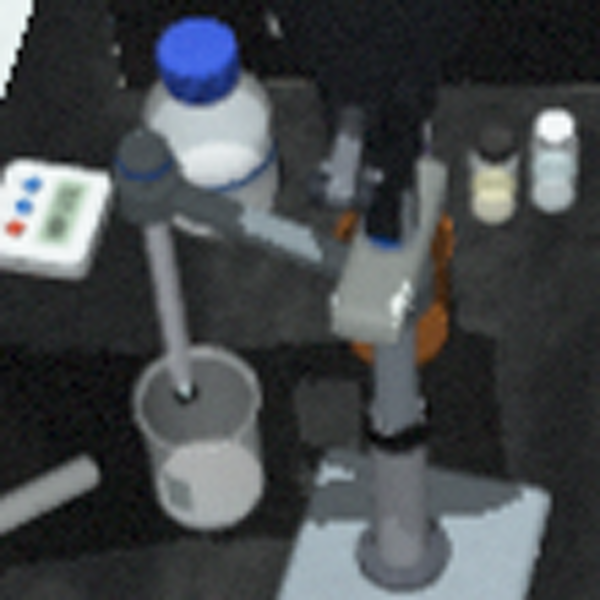

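T-grip top is at about 273.5 mm, so the mast is about 14 mm in and tip and beaker are aligned. Releasing the button now and moving over to grip_left.

Emit:
{"op": "play_rows", "data": {
  "plan": [
    {"claw": 1,"dp": [-0.01,0,0],"twist": [0,0,0]},
    {"claw": 1,"dp": [-0.04,0,0],"twist": [0,0,0]},
    {"claw": 1,"dp": [-0.08,0,0],"twist": [0,0,0]},
    {"claw": 1,"dp": [-0.08,0,0],"twist": [0,0,0]},
    {"claw": 1,"dp": [-0.08,0.05,0],"twist": [0,0,0]},
    {"claw": 1,"dp": [-0.08,0.1,0],"twist": [0,0,0]},
    {"claw": 1,"dp": [-0.08,0.1,0],"twist": [0,0,0]},
    {"claw": 1,"dp": [-0.05,0.1,0],"twist": [0,0,0]},
    {"claw": 1,"dp": [-0.03,0.1,0],"twist": [0,0,0]},
    {"claw": 1,"dp": [-0.015,0.1,0],"twist": [0,0,0]},
    {"claw": 1,"dp": [-0.01,0.1,0],"twist": [0,0,0]}
  ]
}}

```text
clock: 20.2
eef_pos: [562.9, 198.2, 245.1]
orientation: [0.71, 0.042, 0.702, -0.04]
ft_force: [0.8, -0.2, -0.9]
width: -0.1
```

```bash
python3 look.py scene16;python3 mv.py 562.5 198 240 -6.7
```

```text
t 20.25 p [562.9 198.2 245.3] yaw -6.7 F [-0.03 -0.79 -1.04] w 0.6037368559042444 q [ 0.28  0.37  1.32 -0.    1.44 -1.18]
[562.5, 198.0, 240.0, -6.7] [0.0175, -0.0009, -0.0016] [-0.0003, 0.007, -0.0023]
```

View pics/crop_scene16.png

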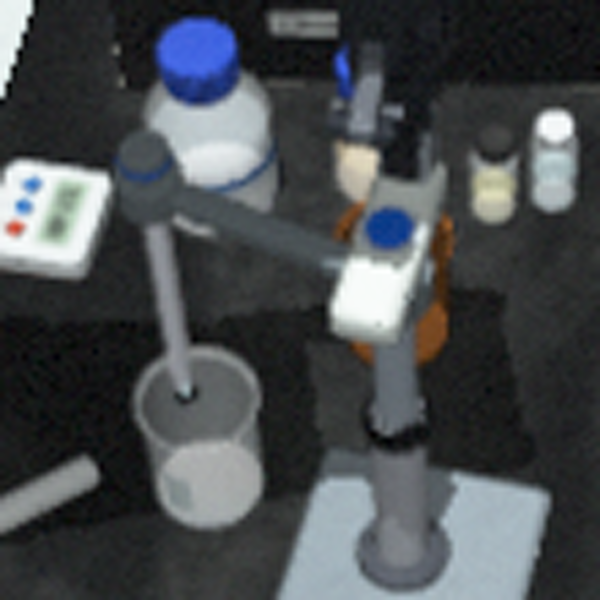

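Emit:
{"op": "play_rows", "data": {
  "plan": [
    {"claw": 1,"dp": [0.006,0,0],"twist": [0,0,0]},
    {"claw": 1,"dp": [0.012,0,0],"twist": [0,0,0]},
    {"claw": 1,"dp": [0.016,0,0],"twist": [0,0,0]},
    {"claw": 1,"dp": [0.02,0,0],"twist": [0,0,0]},
    {"claw": 1,"dp": [0.024,0,0],"twist": [0,0,0]},
    {"claw": 1,"dp": [0.028,0,0],"twist": [0,0,0]}
  ]
}}

```text
clock: 20.85
eef_pos: [563.2, 198.2, 238.6]
orientation: [0.71, 0.043, 0.701, -0.04]
ft_force: [-5.7, -1.7, 12.9]
width: 0.1
```

Emit:
{"op": "play_rows", "data": {
  "plan": [
    {"claw": 1,"dp": [0.004,0,0],"twist": [0,0,0]},
    {"claw": 1,"dp": [0.008,0,0],"twist": [0,0,0]},
    {"claw": 1,"dp": [0.012,0,0],"twist": [0,0,0]},
    {"claw": 1,"dp": [0.016,0,0],"twist": [0,0,0]}
  ]
}}

```text
clock: 21.25
eef_pos: [563.2, 198.3, 235.6]
orientation: [0.711, 0.043, 0.701, -0.04]
ft_force: [-6.0, -1.5, 12.7]
width: 0.1
```

Emit:
{"op": "play_rows", "data": {
  "plan": [
    {"claw": 1,"dp": [0.004,0,0],"twist": [0,0,0]},
    {"claw": 1,"dp": [0.008,0,0],"twist": [0,0,0]},
    {"claw": 1,"dp": [0.012,0,0],"twist": [0,0,0]},
    {"claw": 1,"dp": [0.016,0,0],"twist": [0,0,0]},
    {"claw": 1,"dp": [0.02,0,0],"twist": [0,0,0]}
  ]
}}

```text
clock: 21.75
eef_pos: [563.3, 198.3, 231.5]
orientation: [0.712, 0.043, 0.7, -0.04]
ft_force: [-6.6, -3.1, 13.5]
width: -0.2
```

Emit:
{"op": "play_rows", "data": {
  "plan": [
    {"claw": 1,"dp": [0.004,0,0],"twist": [0,0,0]},
    {"claw": 1,"dp": [0.008,0,0],"twist": [0,0,0]},
    {"claw": 1,"dp": [0.012,0,0],"twist": [0,0,0]},
    {"claw": 1,"dp": [0.016,0,0],"twist": [0,0,0]}
  ]
}}

```text
clock: 22.15
eef_pos: [563.4, 198.3, 228.5]
orientation: [0.712, 0.043, 0.7, -0.04]
ft_force: [-7.3, -2.3, 13.8]
width: -0.4
```

Emit:
{"op": "play_rows", "data": {
  "plan": [
    {"claw": 1,"dp": [0.004,0,0],"twist": [0,0,0]},
    {"claw": 1,"dp": [0.008,0,0],"twist": [0,0,0]},
    {"claw": 1,"dp": [0.012,0,0],"twist": [0,0,0]}
  ]
}}

```text
clock: 22.45
eef_pos: [563.4, 198.3, 226.6]
orientation: [0.713, 0.043, 0.699, -0.039]
ft_force: [-7.3, -2.3, 13.0]
width: 0.0
```

```bash
python3 mv.py 562.5 198 225 -6.7
```

```text
t 22.45 p [563.4 198.3 226.6] yaw -6.7 F [-7.26 -2.34 12.97] w 0.02364405672212475 q [ 0.28  0.37  1.35 -0.    1.39 -1.18]
[562.5, 198.0, 225.0, -6.7] [0.0053, -0.0015, -0.003] [-0.0001, 0.0122, -0.0042]
```

Each call restarts from a slightly tilted measured pose, so sideways force is building up. I'll lift off briefly, square up, and continue.

Emit:
{"op": "play_rows", "data": {
  "plan": [
    {"claw": 1,"dp": [-0.015,-0.001,-0.003],"twist": [0,0.012,-0.004]},
    {"claw": 1,"dp": [-0.015,-0.001,-0.003],"twist": [0,0.012,-0.004]},
    {"claw": 1,"dp": [-0.015,-0.001,-0.003],"twist": [0,0.012,-0.004]}
  ]
}}

```text
clock: 22.75
eef_pos: [562.5, 198.1, 230.9]
orientation: [0.706, 0.042, 0.706, -0.041]
ft_force: [-0.7, -0.7, -0.0]
width: 0.1
```

```bash
python3 look.py scene17; python3 mv.py 562.5 198 225 -6.7
```

```text
t 22.8 p [562.4 198.1 230.8] yaw -6.7 F [-0.02 -0.58 -0.6 ] w -0.032913223735952256 q [ 0.28  0.38  1.33  0.    1.43 -1.18]
[562.5, 198.0, 225.0, -6.7] [0.0192, -0.0003, 0.0005] [-0.0001, 0.0002, -0.0002]
```

View pics/crop_scene17.png

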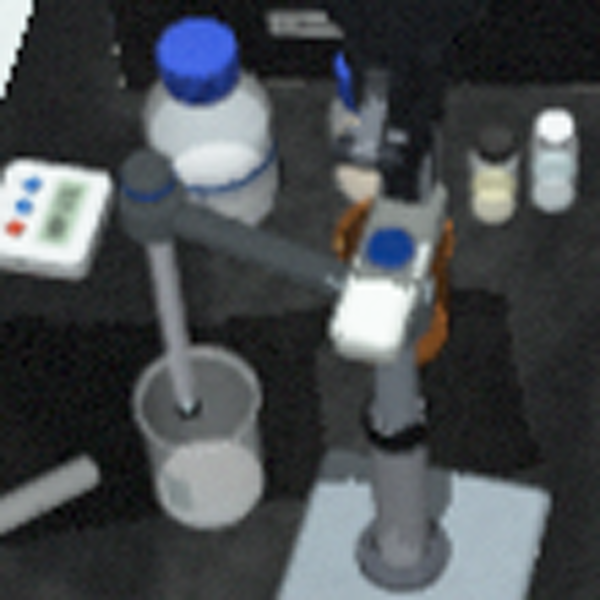

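Emit:
{"op": "play_rows", "data": {
  "plan": [
    {"claw": 1,"dp": [0.007,0,0],"twist": [0,0,0]},
    {"claw": 1,"dp": [0.013,0,0],"twist": [0,0,0]},
    {"claw": 1,"dp": [0.017,0,0],"twist": [0,0,0]},
    {"claw": 1,"dp": [0.02,0,0],"twist": [0,0,0]},
    {"claw": 1,"dp": [0.023,0,0],"twist": [0,0,0]},
    {"claw": 1,"dp": [0.025,0,0],"twist": [0,0,0]}
  ]
}}

```text
clock: 23.4
eef_pos: [562.4, 198.1, 224.7]
orientation: [0.707, 0.042, 0.705, -0.041]
ft_force: [-6.1, -1.5, 13.1]
width: -0.2
```

Emit:
{"op": "play_rows", "data": {
  "plan": [
    {"claw": 1,"dp": [0.004,0,0],"twist": [0,0,0]},
    {"claw": 1,"dp": [0.008,0,0],"twist": [0,0,0]},
    {"claw": 1,"dp": [0.012,0,0],"twist": [0,0,0]}
  ]
}}

```text
clock: 23.7
eef_pos: [562.4, 198.1, 222.5]
orientation: [0.707, 0.042, 0.705, -0.041]
ft_force: [-5.4, -1.3, 12.8]
width: -0.1
```

Emit:
{"op": "play_rows", "data": {
  "plan": [
    {"claw": 1,"dp": [0.004,0,0],"twist": [0,0,0]},
    {"claw": 1,"dp": [0.008,0,0],"twist": [0,0,0]},
    {"claw": 1,"dp": [0.012,0,0],"twist": [0,0,0]}
  ]
}}

```text
clock: 24.0
eef_pos: [562.5, 198.2, 220.4]
orientation: [0.708, 0.042, 0.704, -0.041]
ft_force: [-5.5, -2.5, 13.7]
width: -0.2
```

Emit:
{"op": "play_rows", "data": {
  "plan": [
    {"claw": 1,"dp": [0.004,0,0],"twist": [0,0,0]},
    {"claw": 1,"dp": [0.008,0,0],"twist": [0,0,0]},
    {"claw": 1,"dp": [0.012,0,0],"twist": [0,0,0]}
  ]
}}

```text
clock: 24.3
eef_pos: [562.5, 198.2, 218.3]
orientation: [0.708, 0.042, 0.704, -0.041]
ft_force: [-6.1, -2.3, 14.5]
width: 0.1
```

Emit:
{"op": "play_rows", "data": {
  "plan": [
    {"claw": 1,"dp": [0.004,0,0],"twist": [0,0,0]},
    {"claw": 1,"dp": [0.008,0,0],"twist": [0,0,0]},
    {"claw": 1,"dp": [0.012,0,0],"twist": [0,0,0]}
  ]
}}

```text
clock: 24.6
eef_pos: [562.6, 198.2, 216.1]
orientation: [0.709, 0.042, 0.703, -0.04]
ft_force: [-5.9, -2.2, 13.1]
width: 0.0
```

Emit:
{"op": "play_rows", "data": {
  "plan": [
    {"claw": 1,"dp": [0.004,0,0],"twist": [0,0,0]},
    {"claw": 1,"dp": [0.008,0,0],"twist": [0,0,0]},
    {"claw": 1,"dp": [0.012,0,0],"twist": [0,0,0]}
  ]
}}

```text
clock: 24.9
eef_pos: [562.7, 198.2, 214.0]
orientation: [0.709, 0.042, 0.702, -0.04]
ft_force: [-5.9, -2.0, 13.5]
width: 0.1
```

Emit:
{"op": "play_rows", "data": {
  "plan": [
    {"claw": 1,"dp": [0.004,0,0],"twist": [0,0,0]},
    {"claw": 1,"dp": [0.008,0,0],"twist": [0,0,0]},
    {"claw": 1,"dp": [0.012,0,0],"twist": [0,0,0]}
  ]
}}

```text
clock: 25.2
eef_pos: [562.7, 198.2, 211.8]
orientation: [0.71, 0.043, 0.702, -0.04]
ft_force: [-5.6, -1.9, 12.1]
width: 0.2
```

```bash
python3 look.py scene18; python3 mv.py 562.5 198 225 -6.7
```

```text
t 25.25 p [562.7 198.2 211.5] yaw -6.7 F [-6.39 -1.01 11.33] w -0.13641493909055233 q [ 0.28  0.39  1.37 -0.    1.37 -1.18]
[562.5, 198.0, 225.0, -6.7] [-0.0449, -0.0005, -0.0002] [0.0, 0.0068, -0.0026]
```

View pics/crop_scene18.png

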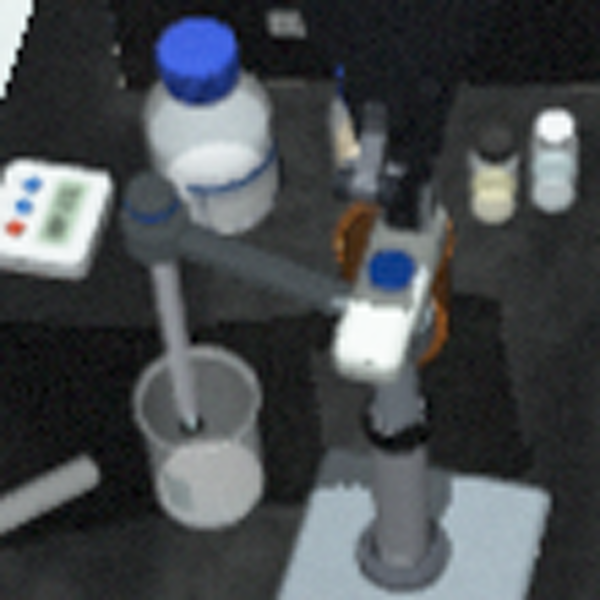

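Still riding at roughly 41 mm. Continuing in small steps.

Emit:
{"op": "play_rows", "data": {
  "plan": [
    {"claw": 1,"dp": [0.004,0,0],"twist": [0,0.003,0]},
    {"claw": 1,"dp": [0.008,0,0],"twist": [0,0.003,0]},
    {"claw": 1,"dp": [0.011,0,0],"twist": [0,0.003,0]}
  ]
}}

```text
clock: 25.55
eef_pos: [562.6, 198.2, 209.3]
orientation: [0.708, 0.043, 0.703, -0.04]
ft_force: [-5.9, -1.5, 9.8]
width: 0.0
```

Emit:
{"op": "play_rows", "data": {
  "plan": [
    {"claw": 1,"dp": [0.004,0,0],"twist": [0,0.002,0]},
    {"claw": 1,"dp": [0.008,0,0],"twist": [0,0.002,0]},
    {"claw": 1,"dp": [0.011,0,0],"twist": [0,0.002,0]}
  ]
}}

```text
clock: 25.85
eef_pos: [562.6, 198.3, 207.5]
orientation: [0.708, 0.043, 0.704, -0.04]
ft_force: [-9.7, -2.1, 18.8]
width: -0.1
```

The push fell and then climbed sharply, so the column has snapped in. Lifting off.

Emit:
{"op": "play_rows", "data": {
  "plan": [
    {"claw": 1,"dp": [-0.01,0,0],"twist": [0,0,0]},
    {"claw": 1,"dp": [-0.05,0,0],"twist": [0,0,0]},
    {"claw": 1,"dp": [-0.15,0,0],"twist": [0,0,0]},
    {"claw": 1,"dp": [-0.3,0,0],"twist": [0,0,0]},
    {"claw": 1,"dp": [-0.4,0.2,0],"twist": [0,0,0]},
    {"claw": 1,"dp": [-0.4,0.3,0],"twist": [0,0,0]},
    {"claw": 1,"dp": [-0.4,0.4,0],"twist": [0,0,0]},
    {"claw": 1,"dp": [-0.4,0.4,0],"twist": [0,0,0]},
    {"claw": 1,"dp": [-0.4,0.4,0],"twist": [0,0,0]}
  ]
}}

```text
clock: 26.75
eef_pos: [575.8, 317.2, 327.9]
orientation: [0.708, 0.042, 0.704, -0.039]
ft_force: [0.3, -0.4, -0.1]
width: 0.1
```

```bash
python3 look.py scene19; python3 mv.py; python3 - <<'E'
from h import *
for n in ('scene','top'):
    im,d,P,b,w=button_grip(n)
    q=P[w&(np.hypot(P[...,0]-559,P[...,1]-168)<48)]
    print(n,'btn',b.sum(),np.round(np.median(P[b],0),1),'grip z',np.round(np.percentile(q[:,2],[25,50,75,90]),1))
    r=np.hypot(P[...,0]-453.5,P[...,1]-204.5);m=(P[...,2]>76)&(P[...,2]<84)&(r<42);q=P[m]
    A=np.c_[2*q[:,:2],np.ones(len(q))];s=np.linalg.lstsq(A,(q[:,:2]**2).sum(1),rcond=None)[0]; print('rim',len(q),np.round(s[:2],1))
    r=np.hypot(P[...,0]-559,P[...,1]-168.5);m=(P[...,2]>228)&(P[...,2]<250)&(r>106)&(r<130);q=P[m];print('head',len(q),np.round(np.median(q,0)))
b=cv2.imread('pics/scene19.png')[170:250,215:295];cv2.imwrite('pics/c20.png',cv2.resize(b,(600,600),interpolation=2))
E
```

```text
t 26.8 p [575.9 316.5 328.2] yaw -6.7 F [-0.31 -1.04  0.76] w -0.09804237891472001 q [ 0.45  0.5   0.94  0.    1.69 -1.01]
scene btn 53 [559.6 166.9 249.1] grip z [237.9 239.8 241.  241.9]
rim 86 [455.  203.7]
head 63 [449. 204. 233.]
top btn 42 [558.3 170.2 252. ] grip z [239.7 242.  243.1 244.3]
rim 62 [453.  205.3]
head 82 [448. 208. 235.]
```

View pics/c20.png

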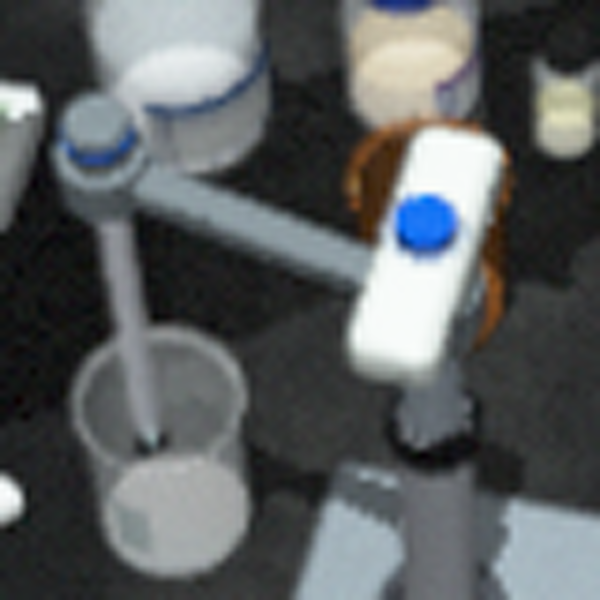

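Locked: T-grip top is at about 242 mm (mast about 46 mm) and the button stands about 9 mm proud. The tip hangs about 6 mm from the beaker axis, and the beaker hasn't moved. Handing in.

```bash
python3 -c "
from bench import bot
print(bot.sense()['clock']); print(bot.sign_off())"
```

```text
26.9
the job is handed in; nothing more can be done
None
```

The electrode is down in its beaker, the column is locked one hole lower, and I handed the job in at 26.9 s. One force reading may have crossed the 20 N limit.

I swung the arm about 80° until the tip hung over the clear beaker. Then I pressed the button, started the column down to about 14 mm, and let the button go. I pushed the T-grip down until the push fell and then climbed, which showed the pin had snapped in.

**Last checks** (both cameras unless noted):
- **Column:** the T-grip top is at about 242 mm, so the mast is about 46 mm in. The button is popped up about 9 mm proud.
- **Electrode:** the tip is about 6 mm from the beaker's axis and about 46 mm above the worktop, estimated from the column drop.
- **Beaker:** it has not measurably moved.
- **Robot:** it is clear of everything. I did not re-measure the bystanders, but none looked moved in the pictures I viewed.

**Did not go to plan:**
- **Fingertip height:** the images and the touch on the button put the real fingertips about 35–39 mm above the reported TCP. My first swing passed over the bar without touching it, so I corrected for that.
- **Stray contact while swinging:** part of the gripper, probably a knuckle, pressed down on the stand with about 8–9 N, apparently on the T-grip or button. I lifted off and turned the tool. The column had not moved afterwards.
- **Force at lock-in:** the wrist read 18.8 N vertical as the column stood fast. With 9.7 N sideways that is about 21 N in total, so if the judged contact force counts the sideways part, it may have briefly touched the 20 N limit. Every other push stayed under about 16 N.

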